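# Dock the light bars battery-end down

## Robot

A 6-joint arm with a two-finger parallel gripper is mounted at the origin on a cart in front of the work surface, level with it; the furniture and walls round the work are solid. World frame = base frame: x ahead of the robot, y to its left, z up, the work surface at z = 0. Lengths are in m, angles in degrees, forces in N, time in s.
With the tool pointing down it reaches from about 0.3 to 0.75 m from the base axis. Payload 8.5 kg.
Tool frame: the origin (TCP) lies at the very end of the fingers, on their centre line; the grasp point (between the pads) lies 19 mm behind it; z points along the fingers, y is the line along which they close (so a half turn about z gives the same grasp; the last joint's range is limited). The gripper opens to 85 mm and grips with 20 to 120 N. Pads are 22 mm wide; open, the fingers measure 114 mm over their backs; the gripper's body (76 mm by 85 mm) begins 54 mm behind the grasp point. The pads swing forward as they close: fully open they stand 13 mm farther back than shut.
Start: joints at [-81.434, 21.807, 74.336, -0, 83.858, -12.336], TCP at [0.196, -0.514, 0.231] pointing down, gripper open.
Joint ranges: [-178.18, 178.18], [-50.72, 133.34], [12.68, 142.11], [-81.47, 261.47], [9.98, 163.14], [-165.26, 165.26]. Speed limits (degrees/s): [136.94, 136.94, 180, 180, 180, 180].

## Interface

Orientations are given as a 3x3 rotation matrix whose columns are the frame's x, y, z axes.
In Python, from rig import observe, cams, ticket gives the robot as it stands.
- The arm moves only by the tool move_arm, never from a script. Its arguments are lists of equal length, an entry for each row: "jaw": the finger opening in cm, from 0 to 8.54; "dp": the shift along the tool's x, y, z in cm, a list of three; "turn": the turn, a rotation vector about the tool's x, y, z in rad, a list of three. In form: {"jaw": [jaw, ...], "dp": [[tx, ty, tz], ...], "turn": [[wx, wy, wz], ...]}. A call has 1 to 12 rows; each row shifts and turns the commanded pose from where the row before left it, along the tool's axes as they then stand; what a row does not reach is not made up. A row lasts 1/12 s, in which the tool goes at most 41.7 mm and 7.16 degrees, less where a joint would pass 70% of its speed; a pose out of reach is approached as far as the arm can. A call is refused whole if a number of a shift passes 4.17 or a number of a turn 0.125, either way. A call with a gripper value outside its range is refused whole. The fingers move at their own pace and stop on an object; "force" is the grip in N (left out, the last holds). Time passes only in rows, so rows that do not move let the fingers close. It gives the time, the measured TCP pose, the force, the opening and the grip force at its end, in the units of the state.
- observe(): the state, without advancing time (a new reading comes with each control period).
- cams.get_image(name): name is "side" or "top" or "wrist"; returns (picture, depth): 400x640x3 uint8, red, green, blue; 400x640 float32, m along the optical axis (not along the pixel's ray), 0 where there is no reading.
- cams.calibration(name): a dict with "vertical_fov" (degrees; the focal length in pixels is half the picture's height over the tangent of half this angle, whatever the lens; pixels are square), "cx", "cy" (the principal point, pixels), "view" (4x4, takes a point from world to camera coordinates); the wrist camera has in their place "tool_from_camera" (4x4, takes a point from camera to tool coordinates, whose origin is the TCP and whose axes are the flange's). Camera axes: x right, y up, looking along -z (the intrinsics and any distortion apply to the point x, -y, -z); pixel columns grow to the right and rows downward; lengths in m; the calibration is good to about 2 mm. A picture is of the moment at which its call begins: read the wrist's pose just before it. calibration takes no time and is no camera call.
- ticket.close_job(): hands the job in; it is judged then, once.
Trained networks look in the newest picture that a camera, given by its name, has taken for a name from the list of things; names that differ only in an ending like _2 or _b are one class to them, and where a whole thing is asked for, a point or a joint stands for the part that bears it (a point fixed in the world has none). Each returns a list of dicts, best first, with "p" (0 to 1); they miss things now and then, are a little off and sometimes report something else, mostly with a low value. They report only what shows in the picture. A call takes as long as a camera call.
- cams.spot_in(camera, query): "box" ([centre column, centre row, width, height] as shares, 0 to 1, of the picture: columns of its width, rows of its height, round what is visible of it).
- cams.outline_of(camera, query): "mask" (400x640 bool, what is visible of it) and "box" ([centre column, centre row, width, height] as shares, 0 to 1, of the picture: columns of its width, rows of its height, round what is visible of it).
- cams.mark_of(camera, query): "location" ([column, row] as shares, 0 to 1, of the picture: columns of its width, rows of its height: a listed point, or the origin of a listed thing).
The state is a dict: "time_s": time; "q": joint angles; "qvel": joint speeds; "joint_efforts": joint torques, N m; "position": TCP position; "tool_rot": TCP orientation; "ft_force": force on the tool from outside, world axes, zero at the start; "wrist_torque": the same for the moment, N m; "grip_width": finger opening in m; "gripper_force": force on a finger pad.
Only numpy, scipy, OpenCV 4.12 (cv2) and the standard library are available. Lean on these libraries where they do the work, as an engineer would, in place of code of your own. Each camera call takes 0.05 s, during which the arm holds its last target. There are 200 camera calls.

## Task

Put the two cordless light bars back on the sloping charging stand, one in each cradle, white strip up, resting right down against the stop rod, each with its battery end at the bottom so that its weight pushes the spring contact in. Both ends of a bar look alike: lift each one at its middle and feel which end is heavier before you dock it. Leave everything else on the desk as it is.

Things in the scene. Friction and masses are not known exactly. Their poses are not given: they have to be found in the camera images.
- stand: charging stand, fixed, 156 mm deep (x), 150 mm wide (y), 130 mm high: an aluminium deck sloping 36 degrees up from its front (-x) to its back (+x), with two cradles 72 mm apart along y. Origin: centre of its underside on the desk; z up. A bar lies along the slope on two cross rails; friction cannot hold it: freed, it slides down to the stop rod
- rod (a point): middle of the polished 8 mm stop rod across the stand's front, against which a docked bar's lower end rests, 11 mm above the bar's underside. Axes as the stand's
- guide (a point): middle of the upper cross rail's top (between the cradles), 140 mm up the slope from a docked bar's lower end; the lower rail is at 30 mm. Guide blocks beside the bar stand 14 mm proud of both rails and leave 34 mm for the 26 mm bar; they span 14 to 46 mm and 131 to 149 mm from the bar's lower end. Between them the deck is open, 9 mm below the bar
- cradle1 (a point): the left (stand's +y) cradle: the point at mid-length of the underside of a bar that is docked there. Axes as the stand's (x level and towards the stand's back, z up; the slope rises 36 degrees from +x towards +z)
- cradle2 (a point): the right (stand's -y) cradle: the point at mid-length of the underside of a bar that is docked there. Axes as the stand's (x level and towards the stand's back, z up; the slope rises 36 degrees from +x towards +z)
- contact1 (a joint): spring contact of cradle 1, a brass pad under the bar, 30 mm up from its lower end: 0 = sticking 4 mm out, 0.004 = pushed in fully, level with the rails. It takes 0.75 N to start moving and 1.05 N to be in fully; a docked bar presses it with about 1.4 N if the battery end is down, 0.5 N if it is up
- contact2 (a joint): spring contact of cradle 2, a brass pad under the bar, 30 mm up from its lower end: 0 = sticking 4 mm out, 0.004 = pushed in fully, level with the rails. It takes 0.75 N to start moving and 1.05 N to be in fully; a docked bar presses it with about 1.4 N if the battery end is down, 0.5 N if it is up
- bar1: light bar 1 of two alike: 170 mm long (x), 26 wide, 24 high, 220 g, aluminium, white light strip on top (+z), black cap at both ends; lies on the desk. Origin: middle of its underside. The battery in one end puts the balance point about 36 mm from mid-length; which end (+x or -x) changes from bar to bar and each time and cannot be seen
- bar2: light bar 2 of two alike: 170 mm long (x), 26 wide, 24 high, 220 g, aluminium, white light strip on top (+z), black cap at both ends; lies on the desk. Origin: middle of its underside. The battery in one end puts the balance point about 36 mm from mid-length; which end (+x or -x) changes from bar to bar and each time and cannot be seen
- bar1_mid (a point): centre of light bar 1: at mid-length, half-way up its height (12 mm above the underside). Axes as the bar's
- bar2_mid (a point): centre of light bar 2: at mid-length, half-way up its height (12 mm above the underside). Axes as the bar's
- glue_stick: red and yellow glue stick standing upright, 28 mm across, 86 mm high; not to be moved. Origin: centre of its underside
- red_pen: red pen, 145 mm long, lying on the yellow jotter; not to be moved. Origin: centre of its underside

How it is judged (in metres and radians):
At the end, for the whole second after the job is handed in: Each bar lies still in a cradle of its own, white strip up, centre within 20 mm of the cradle's point and its lower end within 8 mm of the stop rod; both spring contacts are pushed in by over 2.8 of their 4 mm by the bars' weight alone, as only battery ends can do (((distance between bar1_mid and cradle1 below 0.02 m and value of joint contact1 above 0.0028 m) or (distance between bar1_mid and cradle2 below 0.02 m and value of joint contact2 above 0.0028 m)) and x of each of bar1_mid, bar2_mid in the frame of stand below -0.0044 m and angle between bar1's own z axis and vertical between 0.48 and 0.78 rad and linear speed of each of bar1, bar2 below 0.02 m/s and ((distance between bar2_mid and cradle1 below 0.02 m and value of joint contact1 above 0.0028 m) or (distance between bar2_mid and cradle2 below 0.02 m and value of joint contact2 above 0.0028 m)) and angle between bar2's own z axis and vertical between 0.48 and 0.78 rad and value of joint each of contact1, contact2 above 0.0028 m); the robot touches nothing.
It fails at once if the glue stick or the pen was moved by more than 25 mm (distance of any of glue_stick, red_pen from where it was at the start of the episode above 0.025 m).
It fails at once if the glue stick was knocked over (angle between glue_stick's own z axis and vertical above 0.5 rad).
It also fails if it takes over 61 s, if anything falls off the work surface, if the arm or the gripper's body presses on something with over 40 N, if the wrist force passes 120 N, or if a joint passes its speed limit or range.

## Working session

There is one attempt and no reset: what is moved stays moved. The work goes in short steps, Python scripts to look and compute and a tool call to move; the robot and the scene stay as the last step left them, time stands still between calls to the robot, and variables do not carry over. Pictures are saved under pics/ and viewed, at most 10 in all, crops included, and the job is handed in when it is done.

Besides the shell and the picture viewer there is one more tool, called after "Request:" by a JSON object that holds its "api" and its "payload", one argument or row to a line. move_arm: Moves the arm, as the interface text tells. Its arguments: {"type":"object","properties":{"jaw":{"type":"array","items":{"type":"number"}},"dp":{"type":"array","items":{"type":"array","items":{"type":"number"}}},"turn":{"type":"array","items":{"type":"array","items":{"type":"number"}}},"force":{"type":"number"}},"required":["jaw","dp","turn"]}

```bash
ls; mkdir -p pics; cat > h.py <<'E'
import numpy as np, cv2
from rig import observe, cams, ticket
def K(name):
    c=cams.calibration(name); f=200/np.tan(np.radians(c["vertical_fov"]/2)); return c,f
def cam2world(name,s=None):
    c,f=K(name)
    if "view" in c: return np.linalg.inv(np.array(c["view"])),c,f
    s=s or observe(); T=np.eye(4); T[:3,:3]=np.array(s["tool_rot"]); T[:3,3]=s["position"]
    return T@np.array(c["tool_from_camera"]),c,f
def cloud(name,depth,s=None):
    T,c,f=cam2world(name,s); v,u=np.mgrid[:400,:640]
    P=np.stack([(u-c["cx"])/f*depth,-(v-c["cy"])/f*depth,-depth,np.ones_like(depth)],-1)
    W=(P@T.T)[...,:3]; W[depth<=0]=np.nan; return W
def save(n,im): cv2.imwrite(n,cv2.cvtColor(im,cv2.COLOR_RGB2BGR))
E
python3 - <<'E'
from h import *
print(cams.calibration("top"));print({k:v for k,v in cams.calibration("wrist").items()})
print(cams.calibration("side"))
for n in("top","side"):
    im,d=cams.get_image(n); save(f"pics/{n}0.png",im); np.save(f"{n}0.npy",d); W=cloud(n,d)
    for q in("stand","bar1","bar2","glue_stick","red_pen"):
        for r in cams.outline_of(n,q)[:3]:
            m=r["mask"]; print(n,q,round(r["p"],2),np.round(np.array(r["box"])*[640,400,640,400]),np.round(np.nanmedian(W[m],0),3),np.round(np.nanpercentile(W[m],[2,98],axis=0),3).tolist())
    for q in("rod","guide","cradle1","cradle2"):
        print(n,q,[(round(r["p"],2),np.round(np.array(r["location"])*[640,400])) for r in cams.mark_of(n,q)[:2]])
E
```

```text
pics
{'vertical_fov': 56.76867553092108, 'cx': 320.0844163203609, 'cy': 200.96955184780288, 'view': array([[-3.02401264e-03, -9.99995324e-01,  4.55588514e-04,
        -3.83647733e-02],
       [ 9.93805443e-01, -2.95468061e-03,  1.11094606e-01,
        -6.06105902e-01],
       [-1.11092740e-01,  7.88717837e-04,  9.93809731e-01,
        -1.24924896e+00],
       [ 0.00000000e+00,  0.00000000e+00,  0.00000000e+00,
         1.00000000e+00]])}
{'vertical_fov': 61.832576444646634, 'cx': 320.4823878378615, 'cy': 198.86989587085264, 'tool_from_camera': array([[-5.07708354e-04,  9.57629605e-01,  2.88002224e-01,
         7.35786481e-02],
       [ 9.99998373e-01,  9.84673909e-04, -1.51125694e-03,
        -5.34077748e-04],
       [-1.73081266e-03,  2.88000989e-01, -9.57628547e-01,
        -1.41506018e-01],
       [ 0.00000000e+00,  0.00000000e+00,  0.00000000e+00,
         1.00000000e+00]])}
{'vertical_fov': 44.70259744350433, 'cx': 324.25403106787996, 'cy': 198.73799845716707, 'view': array([[ 0.99891359, -0.04110816, -0.0219489 , -0.58089094],
       [ 0.04103006,  0.55252688,  0.83248458, -0.0
[... 1059 characters left out ...]
0.413, -0.455, 0.005], [0.536, -0.332, 0.03]]
side bar1 0.88 [292. 229.  52.  33.] [ 0.488 -0.089  0.024] [[0.425, -0.141, 0.004], [0.556, -0.026, 0.03]]
side bar2 0.97 [287. 310.  56.  47.] [ 0.469 -0.397  0.025] [[0.413, -0.455, 0.005], [0.536, -0.332, 0.03]]
side bar2 0.88 [292. 229.  52.  33.] [ 0.488 -0.089  0.024] [[0.425, -0.141, 0.004], [0.556, -0.026, 0.03]]
side glue_stick 0.7 [330. 166.  55.  60.] [0.616 0.197 0.062] [[0.526, 0.117, 0.003], [0.699, 0.283, 0.126]]
side rod [(0.68, array([326., 181.]))]
side guide [(0.57, array([334., 144.]))]
side cradle1 [(0.9, array([341., 160.])), (0.57, array([321., 159.]))]
side cradle2 [(0.9, array([341., 160.])), (0.57, array([321., 159.]))]
```

```bash
python3 - <<'E'
from h import *
im=cv2.imread("pics/top0.png"); c=im[140:280,210:450]; cv2.imwrite("pics/c1.png",cv2.resize(c,(800,467),interpolation=cv2.INTER_CUBIC))
im=cv2.imread("pics/side0.png"); c=im[110:360,200:450]; cv2.imwrite("pics/c2.png",cv2.resize(c,(600,600),interpolation=cv2.INTER_CUBIC))
print(observe()["time_s"],observe()["position"],observe()["tool_rot"])
E
```

```text
1.0 [ 0.19624501 -0.51376655  0.23131289] [[ 9.34176676e-01  3.56810787e-01  1.47901253e-05]
 [ 3.56810786e-01 -9.34176675e-01  4.50296096e-05]
 [ 2.98836405e-05 -3.67883348e-05 -9.99999999e-01]]
```

View pics/c1.png

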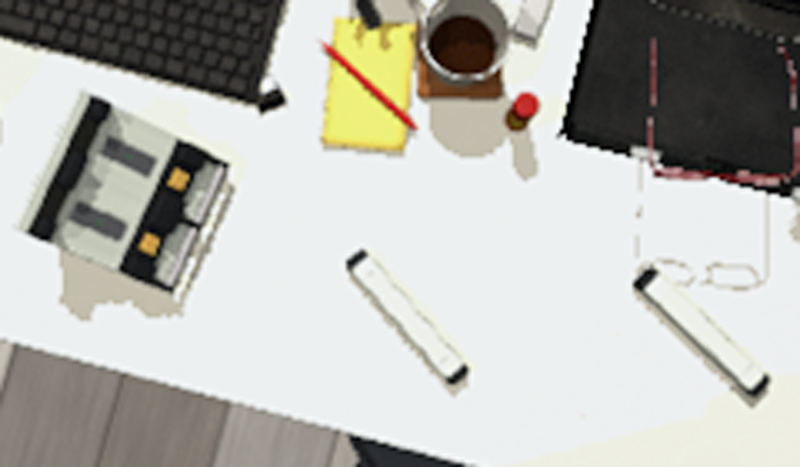

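View pics/c2.png

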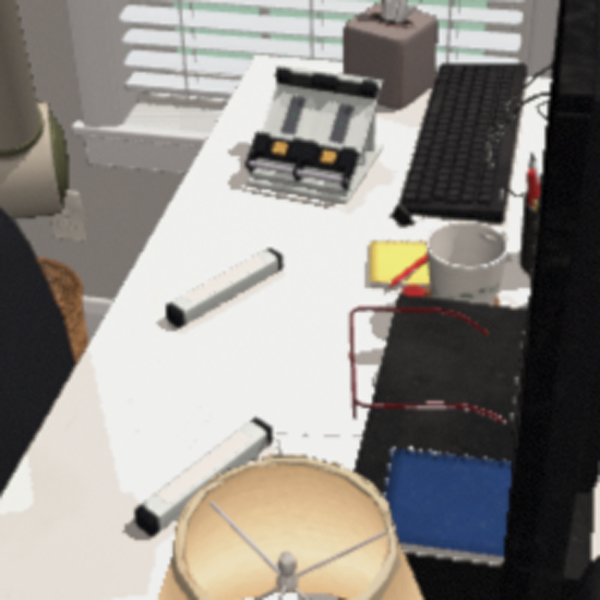

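```bash
python3 - <<'E'
from h import *
Wt=cloud("top",np.load("top0.npy"));Ws=cloud("side",np.load("side0.npy"))
for n,W in(("t",Wt),("s",Ws)):
    P=W.reshape(-1,3);P=P[~np.isnan(P[:,0])]
    for cx,cy in((.477,-.388),(.488,-.087)):
        m=(np.hypot(P[:,0]-cx,P[:,1]-cy)<.1)&(P[:,2]>.012)&(P[:,2]<.04); Q=P[m]
        r=cv2.minAreaRect(Q[:,:2].astype(np.float32)); c=Q.mean(0); w,v=np.linalg.eigh(np.cov(Q[:,:2].T)); a=np.degrees(np.arctan2(v[1,1],v[0,1]))
        print(n,"bar",np.round(r[0],4),np.round(r[1],4),r[2],"yaw",round(a%180,1),"mean",c.round(4),"med top",np.median(Q[:,2]).round(4))
    m=(abs(P[:,0]-.62)<.1)&(abs(P[:,1]-.203)<.1)&(P[:,2]>.02); Q=P[m]
    # ransac plane
    rng=np.random.default_rng(0);best=0
    for _ in range(500):
        a=Q[rng.choice(len(Q),3,False)]; nn=np.cross(a[1]-a[0],a[2]-a[0]); 
        if np.linalg.norm(nn)<1e-6: continue
        nn/=np.linalg.norm(nn); nn*=np.sign(nn[2]); k=abs((Q-a[0])@nn)<.003
        if k.sum()>best and .7<nn[2]<.9: best=k.sum();bk=k
    R=Q[bk];c=R.mean(0);nn=np.linalg.svd(R-c)[2][2];nn*=np.sign(nn[2])
    print("plane",best,len(Q),c.round(4),nn.round(3),"tilt",np.degrees(np.arccos(nn[2])),"uphill yaw",np.degrees(np.arctan2(-nn[1],-nn[0])))
    r=cv2.minAreaRect(Q[:,:2].astype(np.float32));print(r)
    m=(P[:,2]>.1)&(P[:,0]>.15)&(P[:,0]<.8)&(abs(P[:,1])<.6);Q=P[m]
    g={}
    for p in Q:
        k=(round(p[0]*10),round(p[1]*10)); g.setdefault(k,[]).append(p[2])
    print({k:round(max(v),2) for k,v in sorted(g.items()) if len(v)>5})
for n,W in(("top",Wt),("side",Ws)):
    pass
E
```

```text
t bar [ 0.4753 -0.3891] [0.1716 0.0276] 45.376033782958984 yaw 45.3 mean [ 0.4752 -0.3875  0.0236] med top 0.0239
t bar [ 0.4915 -0.0816] [0.1695 0.0258] 41.04239273071289 yaw 41.2 mean [ 0.4915 -0.0814  0.0245] med top 0.0246
plane 1038 2205 [0.6194 0.2168 0.0758] [-0.245 -0.536  0.808] tilt 36.118583291271555 uphill yaw 65.47513262123712
((0.6144543886184692, 0.20257268846035004), (0.15376894176006317, 0.1500130593776703), 66.50589752197266)
{(2, -6): np.float64(0.52), (2, -5): np.float64(0.54), (2, -4): np.float64(0.58), (2, -3): np.float64(0.63), (2, -2): np.float64(0.69), (2, -1): np.float64(0.69), (2, 0): np.float64(0.46), (2, 1): np.float64(0.21), (3, -5): np.float64(0.54), (3, -2): np.float64(0.69), (3, -1): np.float64(0.69), (3, 0): np.float64(0.46), (3, 1): np.float64(0.2), (6, -6): np.float64(0.13), (6, -5): np.float64(0.13), (6, -4): np.float64(0.16), (6, -3): np.float64(0.16), (6, 2): np.float64(0.13), (6, 3): np.float64(0.13), (6, 6): np.float64(0.6), (7, -6): np.float64(0.63), (7, -5): np.float64(0.63), (7, -4): np.float64(0.15), (7, -3): np.float64(0.15), (7, -2): np.
[... 1218 characters left out ...]
t64(0.13), (6, -5): np.float64(0.13), (6, -4): np.float64(0.16), (6, -3): np.float64(0.16), (6, 2): np.float64(0.13), (6, 3): np.float64(0.13), (6, 6): np.float64(0.51), (7, -6): np.float64(0.63), (7, -5): np.float64(0.63), (7, -4): np.float64(0.15), (7, -3): np.float64(0.15), (7, -2): np.float64(0.12), (7, -1): np.float64(0.11), (7, 2): np.float64(0.13), (7, 3): np.float64(0.12), (7, 4): np.float64(0.18), (7, 5): np.float64(0.18), (7, 6): np.float64(0.51), (8, -6): np.float64(0.63), (8, -5): np.float64(0.63), (8, -4): np.float64(0.63), (8, -3): np.float64(0.63), (8, -2): np.float64(0.11), (8, -1): np.float64(0.11), (8, 4): np.float64(0.17), (8, 5): np.float64(0.5), (8, 6): np.float64(0.51)}
```

```bash
python3 - <<'E'
from h import *
for n in("top","side"):
    P=cloud(n,np.load(n+"0.npy")).reshape(-1,3);P=P[~np.isnan(P[:,0])]
    for c in ((.475,-.389),(.491,-.081)):
        for lo,hi in((.035,.08),(.08,.3)):
            for rad in(.08,.12,.16,.2):
                Q=P[(np.hypot(P[:,0]-c[0],P[:,1]-c[1])<rad)&(P[:,2]>lo)&(P[:,2]<hi)]
                if len(Q): print(n,c,lo,rad,len(Q),Q.min(0).round(3),Q.max(0).round(3))
s=observe();R=np.array(s["tool_rot"]);p=np.array(s["position"])
print(R.T@(np.array([.474,-.389,.231])-p)*100)
E
```

```text
top (0.475, -0.389) 0.035 0.16 7 [ 0.604 -0.483  0.065] [ 0.61  -0.47   0.075]
top (0.475, -0.389) 0.035 0.2 180 [ 0.6   -0.543  0.035] [ 0.662 -0.309  0.08 ]
top (0.475, -0.389) 0.08 0.16 81 [ 0.617 -0.443  0.116] [ 0.625 -0.328  0.162]
top (0.475, -0.389) 0.08 0.2 732 [ 0.599 -0.546  0.08 ] [ 0.675 -0.308  0.162]
side (0.475, -0.389) 0.035 0.2 12 [ 0.644 -0.333  0.071] [ 0.651 -0.307  0.078]
side (0.475, -0.389) 0.08 0.16 99 [ 0.616 -0.452  0.115] [ 0.631 -0.329  0.163]
side (0.475, -0.389) 0.08 0.2 981 [ 0.612 -0.512  0.11 ] [ 0.675 -0.301  0.163]
[30.39902771 -1.74480153  0.03226169]
```

Request:
{"api": "move_arm", "payload": {
  "jaw": [7, 7, 7, 7, 7, 7, 7, 7, 7, 7, 7, 7],
  "dp": [
    [3.8, -0.22, 0],
    [3.8, -0.22, 0],
    [3.8, -0.22, 0],
    [3.8, -0.22, 0],
    [3.8, -0.22, 0],
    [3.8, -0.22, 0],
    [3.8, -0.22, 0],
    [3.8, -0.22, 0],
    [0, 0, 4],
    [0, 0, 4],
    [0, 0, 4],
    [0, 0, 4]
  ],
  "turn": [
    [0, 0, 0],
    [0, 0, 0],
    [0, 0, 0],
    [0, 0, 0],
    [0, 0, 0],
    [0, 0, 0],
    [0, 0, 0],
    [0, 0, 0],
    [0, 0, -0.107],
    [0, 0, -0.107],
    [0, 0, -0.107],
    [0, 0, -0.107]
  ],
  "force": 60
}}

```text
time_s: 2.0
position: [0.4741, -0.3885, 0.0698]
tool_rot: [[0.698, 0.716, 0.0], [0.716, -0.698, -0.001], [-0.0, 0.001, -1.0]]
ft_force: [0.1, 0.2, -0.8]
grip_width: 0.07
gripper_force: 0.0
```

Request:
{"api": "move_arm", "payload": {
  "jaw": [7, 7, 7, 2, 2, 2, 2, 2],
  "dp": [
    [0, 0, 2.5],
    [0, 0, 2.5],
    [0, 0, 1.6],
    [0, 0, 0],
    [0, 0, 0],
    [0, 0, 0],
    [0, 0, 0],
    [0, 0, 0]
  ],
  "turn": [
    [0, 0, 0],
    [0, 0, 0],
    [0, 0, 0],
    [0, 0, 0],
    [0, 0, 0],
    [0, 0, 0],
    [0, 0, 0],
    [0, 0, 0]
  ],
  "force": 60
}}

```text
time_s: 2.67
position: [0.4745, -0.3896, 0.0071]
tool_rot: [[0.702, 0.712, 0.002], [0.712, -0.702, -0.002], [-0.0, 0.003, -1.0]]
ft_force: [-0.8, 0.6, 5.6]
grip_width: 0.0247
gripper_force: 60.4
```

```bash
python3 -c "
from h import *
s=observe();print(s['time_s'],s['position'],s['ft_force'],s['wrist_torque'],s['grip_width'],s['gripper_force'],s['q'])"
```

```text
2.6667 [ 0.47453585 -0.38957848  0.00713242] [-0.78512699  0.58911739  5.63290696] [0.09005193 0.1017935  0.04763041] 0.024729603133305827 60.43846249580383 [-5.04179424e+01  4.12759769e+01  7.97605642e+01 -4.66243664e-04
  5.87792935e+01 -5.84653588e+00]
```

Request:
{"api": "move_arm", "payload": {
  "jaw": [2, 2, 2, 2, 2, 2, 2, 2],
  "dp": [
    [0, 0, -1],
    [0, 0, -2.5],
    [0, 0, -3],
    [0, 0, -3],
    [0, 0, -2.5],
    [0, 0, 0],
    [0, 0, 0],
    [0, 0, 0]
  ],
  "turn": [
    [0, 0, 0],
    [0, 0, 0],
    [0, 0, 0],
    [0, 0, 0],
    [0, 0, 0],
    [0, 0, 0],
    [0, 0, 0],
    [0, 0, 0]
  ]
}}

```text
time_s: 3.33
position: [0.4734, -0.3883, 0.1245]
tool_rot: [[0.702, 0.712, -0.001], [0.712, -0.702, 0.001], [0.0, -0.002, -1.0]]
ft_force: [0.1, 0.6, -2.8]
grip_width: 0.0249
gripper_force: 59.5
```

```bash
python3 -c "
from h import *
s=observe();print(s['time_s'],s['position'],s['ft_force'],s['wrist_torque'],s['grip_width'],s['gripper_force'],s['q'])
im,d=cams.get_image('wrist');save('pics/w1.png',im);np.save('w1.npy',d)
s=observe();print(s['ft_force'],s['wrist_torque'])
c=cams.calibration('wrist');print(s['tool_rot'])"
```

```text
3.3333 [ 0.47340978 -0.38832235  0.12450185] [ 0.12182566  0.62296198 -2.82875676] [-0.07072818  0.0812468  -0.04440012] 0.024911811201719793 59.499971866607666 [-5.04231468e+01  3.31690472e+01  7.31990565e+01 -3.40686942e-03
  7.37402111e+01 -5.84415644e+00]
[-0.70398157  0.99561147 -2.01614682] [-0.09105029  0.06440331 -0.0195294 ]
[[ 7.01847863e-01  7.12324272e-01 -1.92581660e-03]
 [ 7.12326828e-01 -7.01844271e-01  2.26054088e-03]
 [ 2.58614788e-04 -2.95836662e-03 -9.99995591e-01]]
```

View pics/w1.png

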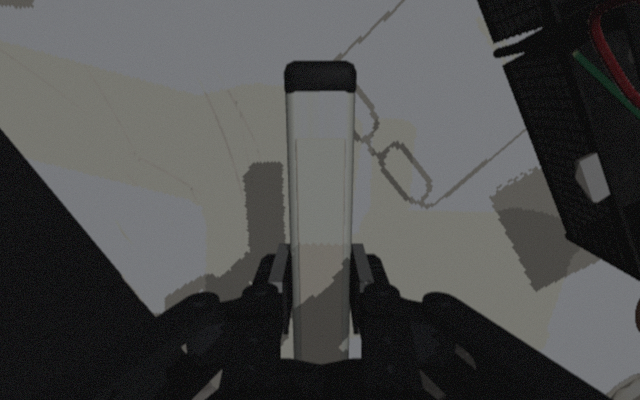

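```bash
python3 - <<'E'
from h import *
# bar in tool frame
d=np.load("w1.npy");c,f=K("wrist");T=np.array(c["tool_from_camera"]);v,u=np.mgrid[:400,:640]
P=np.stack([(u-c["cx"])/f*d,-(v-c["cy"])/f*d,-d,np.ones_like(d)],-1)@T.T
for r in range(55,260,12):
    print(r,(P[r,[300,320,340],:3]*1000).round(1).tolist())
for r in(100,200): print(r,[(k,(P[r,k,:3]*1000).round(1).tolist()) for k in range(280,366,6)])
print(P[60:66,320,:3]*1000)
# stand profile
a=np.radians(67);U=np.array([np.cos(a),np.sin(a),0]);L=np.array([-U[1],U[0],0]);o=np.array([.6137,.2032,0]);
for n in("top","side"):
    W=cloud(n,np.load(n+"0.npy")).reshape(-1,3);W=W[~np.isnan(W[:,0])]-o
    X=np.c_[W@U,W@L,W[:,2]];X=X[(abs(X[:,0])<.1)&(abs(X[:,1])<.09)&(X[:,2]>.005)]
    for nm,lo,hi in(("cr1",.028,.044),("mid",-.012,.012),("cr2",-.044,-.028)):
        Q=X[(X[:,1]>lo)&(X[:,1]<hi)]; s=Q[:,0]*np.cos(np.radians(36))+Q[:,2]*np.sin(np.radians(36)); h=Q[:,2]*np.cos(np.radians(36))-Q[:,0]*np.sin(np.radians(36))
        b=np.round(s/.008); print(n,nm,[(int(k*8),round(np.median(h[b==k])*1000,1)) for k in np.unique(b)])
E
```

```text
55 [[104.3, -15.1, 125.5], [104.5, -0.3, 126.6], [104.4, 14.5, 125.8]]
67 [[84.4, -7.5, -14.8], [84.3, -0.4, -15.9], [84.2, 6.6, -16.1]]
79 [[80.3, -7.5, -15.2], [80.3, -0.4, -16.1], [80.2, 6.6, -17.0]]
91 [[76.3, -7.6, -15.1], [76.3, -0.4, -14.5], [76.3, 6.8, -15.2]]
103 [[72.1, -7.6, -16.9], [72.1, -0.4, -15.7], [72.1, 6.8, -16.1]]
115 [[67.9, -7.7, -15.9], [67.9, -0.4, -15.2], [67.9, 6.9, -15.8]]
127 [[63.6, -7.8, -15.7], [63.7, -0.4, -16.5], [63.6, 7.0, -15.8]]
139 [[59.3, -7.8, -16.9], [73.8, -0.4, -141.5], [59.3, 7.0, -16.4]]
151 [[54.8, -7.9, -16.4], [55.0, -0.4, -17.3], [54.7, 7.1, -15.9]]
163 [[50.3, -8.0, -16.4], [50.5, -0.4, -17.5], [50.1, 7.2, -15.8]]
175 [[45.5, -8.1, -16.1], [45.5, -0.4, -16.0], [45.6, 7.3, -16.3]]
187 [[40.9, -8.1, -16.7], [40.9, -0.4, -16.6], [40.8, 7.3, -16.3]]
199 [[36.1, -8.2, -16.6], [36.1, -0.4, -16.7], [35.7, 7.5, -15.4]]
211 [[31.2, -8.3, -16.7], [31.2, -0.4, -16.7], [31.0, 7.5, -16.2]]
223 [[26.4, -8.4, -17.6], [25.7, -0.4, -15.6], [25.8, 7.6, -15.9]]
235 [[20.1, -8.6, -14.7], [20.8, -0.4, -16.4], [20.9, 7.6, -16.6]]
247 [[15.6, -8.6, -16.6], 
[... 4266 characters left out ...]
3.2)), (128, np.float64(57.6)), (136, np.float64(48.7))]
side cr2 [(-72, np.float64(60.0)), (-64, np.float64(51.9)), (-56, np.float64(48.5)), (-48, np.float64(49.0)), (-40, np.float64(52.0)), (-32, np.float64(70.0)), (-24, np.float64(55.5)), (-16, np.float64(56.9)), (-8, np.float64(63.0)), (0, np.float64(63.4)), (8, np.float64(63.6)), (16, np.float64(61.0)), (24, np.float64(51.5)), (32, np.float64(53.0)), (40, np.float64(53.3)), (48, np.float64(54.3)), (56, np.float64(54.3)), (64, np.float64(53.2)), (72, np.float64(52.1)), (80, np.float64(52.4)), (88, np.float64(52.3)), (96, np.float64(51.1)), (104, np.float64(55.7)), (112, np.float64(62.7)), (120, np.float64(61.2)), (128, np.float64(52.0))]
```

```bash
cat > plan.py <<'E'
from h import *
from scipy.spatial.transform import Rotation as Rn
O=np.array([.6137,.2032,0]);YAW=67.;C,S=np.cos(np.radians(36)),np.sin(np.radians(36))
def frame(yaw=None):
    a=np.radians(YAW if yaw is None else yaw);U=np.array([np.cos(a),np.sin(a),0]);L=np.array([-U[1],U[0],0]);Z=np.array([0,0,1.])
    return U*C+Z*S, L, -U*S+Z*C      # slope, left, normal
def pt(s,t,h):
    e,l,n=frame(); return O+(e*s+l*t+n*h)/1000
def tgt(s,t,h,down,off=(0.5,0,8)):
    """TCP pose so bar underside centre at (s,t,h) mm; down: tool +x downhill"""
    e,l,n=frame(); x=-e if down else e; R=np.c_[x,np.cross(-n,x),-n]
    return pt(s,t,h)-R@np.array(off)/1000,R
def delta(p,R,s=None):
    s=s or observe();p0=np.array(s["position"]);R0=np.array(s["tool_rot"])
    return (R0.T@(p-p0)*100).round(2),Rn.from_matrix(R0.T@R).as_rotvec().round(3)
E
python3 - <<'E'
from plan import *
p,R=tgt(63,-36,61.5+70,True);print(p,R)
s=observe();print(delta(np.array([p[0],p[1],.30]),R))
W=cloud("top",np.load("top0.npy")).reshape(-1,3);W=W[~np.isnan(W[:,0])]
X=(W-O)@np.c_[[np.cos(np.radians(67)),np.sin(np.radians(67)),0],[-np.sin(np.radians(67)),np.cos(np.radians(67)),0],[0,0,1]]
for lo in(.004,.01,.02):
    Q=X[(abs(X[:,:2])<.1).all(1)&(X[:,2]>lo)];print(lo,np.percentile(Q,[.5,99.5],axis=0).round(4).tolist())
E
```

```text
[0.63487263 0.16094463 0.15018223] [[-0.31610812 -0.92050485  0.22966599]
 [-0.74470407  0.39073113  0.54105918]
 [-0.58778525  0.         -0.80901699]]
(array([ 50.46, -27.09, -17.51]), array([ 0.857, -0.16 ,  2.643]))
0.004 [[-0.0942, -0.094, 0.0042], [0.0753, 0.0954, 0.1289]]
0.01 [[-0.075, -0.0753, 0.0129], [0.0752, 0.0732, 0.1289]]
0.02 [[-0.0751, -0.0753, 0.0209], [0.0752, 0.0731, 0.129]]
```

Request:
{"api": "move_arm", "payload": {
  "jaw": [2, 2, 2, 2, 2, 2, 2, 2, 2, 2, 2, 2],
  "dp": [
    [0, 0, -4],
    [0, 0, -4],
    [0, 0, -4],
    [3.6, -1.93, -0.5],
    [3.6, -1.93, -0.5],
    [3.6, -1.93, -0.5],
    [3.6, -1.93, -0.5],
    [3.6, -1.93, -0.5],
    [3.6, -1.93, -0.5],
    [3.6, -1.93, -0.5],
    [3.6, -1.93, -0.5],
    [3.6, -1.93, -0.5]
  ],
  "turn": [
    [0, 0, 0],
    [0, 0, 0],
    [0, 0, 0],
    [0, 0, 0],
    [0, 0, 0],
    [0, 0, 0],
    [0, 0, 0],
    [0, 0, 0],
    [0, 0, 0],
    [0, 0, 0],
    [0, 0, 0],
    [0, 0, 0]
  ]
}}

```text
time_s: 4.38
position: [0.5775, -0.0341, 0.289]
tool_rot: [[0.702, 0.712, -0.003], [0.712, -0.702, 0.001], [-0.002, -0.003, -1.0]]
ft_force: [1.5, -0.6, -3.4]
grip_width: 0.0247
gripper_force: 60.3
```

Request:
{"api": "move_arm", "payload": {
  "jaw": [2, 2, 2, 2, 2, 2, 2, 2, 2, 2, 2, 2],
  "dp": [
    [3.6, -1.93, -0.5],
    [3.6, -1.93, -0.5],
    [3.6, -1.93, 0],
    [3.6, -1.93, 0],
    [3.6, -1.93, 0],
    [0, 0, 0],
    [0, 0, 0],
    [0, 0, 0],
    [0, 0, 0],
    [0, 0, 0],
    [0, 0, 0],
    [0, 0, 0]
  ],
  "turn": [
    [0, 0, 0],
    [0, 0, 0],
    [0, 0, 0],
    [0, 0, -0.12],
    [0, 0, -0.12],
    [0, 0, -0.12],
    [0, 0, -0.12],
    [0, 0, -0.12],
    [0, 0, -0.12],
    [0, 0, -0.12],
    [0, 0, -0.12],
    [0, 0, -0.12]
  ]
}}

```text
time_s: 5.38
position: [0.6303, 0.1609, 0.2983]
tool_rot: [[-0.303, 0.953, -0.004], [0.953, 0.303, -0.0], [0.001, -0.004, -1.0]]
ft_force: [-0.5, -0.3, -2.5]
grip_width: 0.0247
gripper_force: 60.4
```

Request:
{"api": "move_arm", "payload": {
  "jaw": [2, 2, 2, 2, 2, 2, 2, 2, 2, 2, 2, 2],
  "dp": [
    [0, 0, 0],
    [0, 0, 0],
    [0, 0, 0],
    [0, 0, 0],
    [0, 0, 0],
    [0, 0, 0],
    [0, 0, 0],
    [0, 0, 0],
    [0, 0, 0],
    [0, 0, 0],
    [0, 0, 0],
    [0, 0, 0]
  ],
  "turn": [
    [0, 0, -0.12],
    [0, 0, -0.12],
    [0, 0, -0.12],
    [0, 0, -0.12],
    [0, 0, -0.12],
    [0, 0, -0.12],
    [0, 0, -0.12],
    [0, 0, -0.12],
    [0, 0, -0.12],
    [0, 0, -0.12],
    [0, 0, -0.12],
    [0, 0, -0.12]
  ]
}}

```text
time_s: 6.38
position: [0.6303, 0.1608, 0.2983]
tool_rot: [[-0.984, -0.176, -0.003], [-0.176, 0.984, -0.0], [0.003, 0.0, -1.0]]
ft_force: [0.2, 0.5, -3.8]
grip_width: 0.0247
gripper_force: 60.4
```

```bash
python3 - <<'E'
from plan import *
s=observe();print(s["time_s"],s["position"],s["q"],s["ft_force"],s["wrist_torque"],np.array(s["tool_rot"]).round(3).tolist())
p,R=tgt(63,-36,61.5+120,True);print(p,delta(p,R))
E
```

```text
6.3833 [0.63033717 0.16084064 0.29833348] [ 3.90594685e+00  3.10149615e+01  4.80493492e+01  6.62281310e-03
  1.01133145e+02 -9.62392323e+01] [ 0.20090344  0.53391052 -3.79518797] [-0.00332694 -0.10719664 -0.0173648 ] [[-0.984, -0.176, -0.003], [-0.176, 0.984, -0.0], [0.003, 0.0, -1.0]]
[0.62338933 0.13389167 0.19063308] (array([ 1.12, -2.54, 10.77]), array([-0.309, -0.578, -0.959]))
```

Request:
{"api": "move_arm", "payload": {
  "jaw": [2, 2, 2, 2, 2, 2, 2, 2, 2, 2, 2, 2],
  "dp": [
    [0, 0, 0],
    [0, 0, 0],
    [0, 0, 0],
    [0, 0, 0],
    [0, 0, 0],
    [0, 0, 0],
    [0, 0, 0],
    [0, 0, 0],
    [0, 0, 0],
    [0, 0, 0],
    [0, 0, 0],
    [0, 0, 0]
  ],
  "turn": [
    [-0.0309, -0.0578, -0.0959],
    [-0.0309, -0.0578, -0.0959],
    [-0.0309, -0.0578, -0.0959],
    [-0.0309, -0.0578, -0.0959],
    [-0.0309, -0.0578, -0.0959],
    [-0.0309, -0.0578, -0.0959],
    [-0.0309, -0.0578, -0.0959],
    [-0.0309, -0.0578, -0.0959],
    [-0.0309, -0.0578, -0.0959],
    [-0.0309, -0.0578, -0.0959],
    [0, 0, 0],
    [0, 0, 0]
  ]
}}

```text
time_s: 7.38
position: [0.6384, 0.1746, 0.3123]
tool_rot: [[-0.348, -0.909, 0.229], [-0.742, 0.416, 0.525], [-0.572, 0.013, -0.82]]
ft_force: [-0.9, 0.1, -2.7]
grip_width: 0.0247
gripper_force: 60.5
```

```bash
python3 - <<'E'
from plan import *
s=observe();print(s["time_s"],s["position"],s["q"],np.array(s["tool_rot"]).round(3).tolist())
im,d=cams.get_image("wrist");save("pics/w2.png",im);np.save("w2.npy",d);np.savez("w2s.npz",p=s["position"],R=s["tool_rot"])
p,R=tgt(63,-36,61.5+60,True);print(p,delta(p,R))
for q in("rod","guide","cradle1","cradle2"):
    print(q,[(round(r["p"],2),np.round(np.array(r["location"])*[640,400])) for r in cams.mark_of("wrist",q)[:2]])
E
```

```text
7.3833 [0.63841983 0.17458913 0.31233725] [  -7.77598929   23.78584226   65.41848191   33.83152651   81.69984036
 -165.22421601] [[-0.348, -0.909, 0.229], [-0.742, 0.416, 0.525], [-0.572, 0.013, -0.82]]
[0.63716929 0.16635522 0.14209206] (array([10.4 , -0.48, 13.5 ]), array([-0.006, -0.019, -0.03 ]))
rod []
guide [(0.97, array([355., 111.]))]
cradle1 [(0.72, array([313.,  55.])), (0.59, array([388.,  54.]))]
cradle2 [(0.72, array([313.,  55.])), (0.59, array([388.,  54.]))]
```

View pics/w2.png

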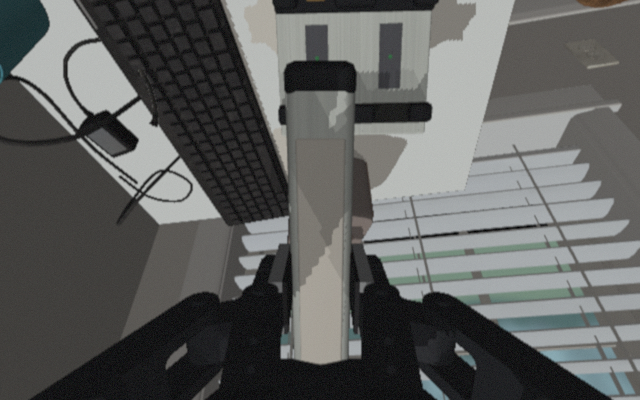

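```bash
cat > kin.py <<'E'
from plan import *
from scipy.optimize import least_squares
r3=lambda ax,a:Rn.from_euler(ax,a,degrees=True).as_matrix()
DQ=[([-81.434,21.807,74.336,0,83.858,-12.336],[.19624501,-.51376655,.23131289]),
([-50.4179424,41.2759769,79.7605642,-.00046,58.7792935,-5.84653588],[.47453585,-.38957848,.00713242]),
([-50.4231468,33.1690472,73.1990565,-.0034,73.7402111,-5.84415644],[.47340978,-.38832235,.12450185]),
([3.90594685,31.0149615,48.0493492,.0066,101.133145,-96.2392323],[.63033717,.16084064,.29833348]),
([-7.77598929,23.78584226,65.41848191,33.83152651,81.69984036,-165.22421601],[.63841983,.17458913,.31233725])]
def fkR(q): return r3('z',q[0])@r3('y',q[1]+q[2])@r3('z',q[3])@r3('y',q[4])@r3('z',q[5])
def fk(q,k):
    a1,h,l2,a3,l3,d,lt,at=k; B=r3('z',q[0]); R=fkR(q)
    p=B@(np.array([a1,d,h])+r3('y',q[1])@np.array([0,0,l2])+r3('y',q[1]+q[2])@np.array([a3,0,l3]))
    return p+R@np.array([0,0,lt])+(B@r3('y',q[1]+q[2])@r3('z',q[3])@r3('y',q[4])@np.array([at,0,0])),R
E
python3 - <<'E'
from kin import *
# orientation check: find const C with fkR@C=tool_rot
s=observe();A=fkR(s["q"]);print("C",(A.T@np.array(s["tool_rot"])).round(3).tolist())
q0=DQ[0][0];R0=np.array([[.93417,.35681,0],[.35681,-.93417,0],[0,0,-1.]]);print("C0",(fkR(q0).T@R0).round(3).tolist())
f=lambda k:np.concatenate([fk(q,k)[0]-p for q,p in DQ])
best=None
for sd in range(20):
    x0=np.random.default_rng(sd).uniform(0,.5,8); r=least_squares(f,x0)
    if best is None or r.cost<best.cost: best=r
print(best.cost,best.x.round(4),np.abs(best.fun).max()*1000); np.save("k.npy",best.x)
E
```

```text
C [[0.0, -1.0, 0.0], [1.0, 0.0, -0.0], [0.0, 0.0, 1.0]]
C0 [[0.0, -1.0, -0.0], [1.0, 0.0, -0.0], [0.0, -0.0, 1.0]]
4.476510335206671e-10 [-0.      0.1301  0.5371  0.103   0.3508  0.1175  0.2575 -0.    ] 0.022238075267577706
```

```bash
cat >> kin.py <<'E'
CC=np.array([[0,-1,0],[1,0,0],[0,0,1.]]);LO=np.array([-178.18,-50.72,12.68,-81.47,9.98,-165.26]);HI=np.array([178.18,133.34,142.11,261.47,163.14,165.26])
def ik(p,R,seeds=60,wide=False):
    k=np.load("k.npy");lo,hi=LO.copy(),HI.copy()
    if wide: lo[5],hi[5]=-360,360
    sols=[];g=np.random.default_rng(1)
    for _ in range(seeds):
        r=least_squares(lambda q:np.r_[(fk(q,k)[0]-p)*10,((fkR(q)@CC)-R).ravel()],g.uniform(lo,hi),bounds=(lo,hi),x_scale=50)
        if r.cost<1e-8 and not any(np.abs(r.x-x).max()<1 for x in sols): sols.append(r.x)
    return sols
E
python3 - <<'E'
from kin import *
for down in(1,0):
  for t in(36,-36):
    for h in(61.5,121.5):
        p,R=tgt(55,t,h,down); print(down,t,h,[x.round(1).tolist() for x in ik(p,R,15,True)])
E
```

```text
1 36 61.5 [[-3.9, 32.5, 92.6, 45.2, 51.5, -189.0], [-3.9, 32.5, 92.6, 45.2, 51.5, 171.0]]
1 36 121.5 [[-7.8, 27.0, 92.6, 42.1, 57.7, -187.2], [-7.8, 27.0, 92.6, 42.1, 57.7, 172.8]]
1 -36 61.5 [[-6.3, 37.1, 82.1, 42.1, 57.1, -185.7], [-6.3, 37.1, 82.1, 42.1, 57.1, 174.3]]
1 -36 121.5 [[-9.7, 32.3, 82.1, 40.0, 62.8, -184.7], [-9.7, 32.3, 82.1, 40.0, 62.8, 175.3]]
0 36 61.5 [[-4.0, 32.5, 92.7, 45.3, 51.5, -9.1], [-4.0, 32.5, 92.7, 45.3, 51.5, 350.9]]
0 36 121.5 [[-7.8, 27.0, 92.7, 42.2, 57.7, -7.3], [-7.8, 27.0, 92.7, 42.2, 57.7, 352.7]]
0 -36 61.5 [[-6.3, 37.1, 82.2, 42.1, 57.1, -5.9], [-6.3, 37.1, 82.2, 42.1, 57.1, 354.1]]
0 -36 121.5 [[-9.8, 32.3, 82.2, 40.1, 62.8, -4.8], [-9.8, 32.3, 82.2, 40.1, 62.8, 355.2]]
```

```bash
python3 - <<'E'
from kin import *
def down(y): return Rn.from_euler('z',y,degrees=True).as_matrix()@np.diag([1,-1,-1.])
R=down(230);s=observe();p0=np.array(s["position"])
print(delta(p0,R)[1]); D=np.array([.44,.055,.12])-p0; print((R.T@D*100).round(2))
# path check of rotation
k=np.load("k.npy")
for y in(230,50):
    print([x.round(1).tolist() for x in ik(np.array([.44,.055,.008]),down(y),15)])
E
```

```text
[0.094 0.605 0.257]
[21.93  7.45 19.34]
[[-8.2, 30.1, 107.9, -0.0, 42.1, -148.2]]
[[-8.2, 30.1, 107.9, -0.0, 42.1, 31.8]]
```

Request:
{"api": "move_arm", "payload": {
  "jaw": [2, 2, 2, 2, 2, 2, 2, 2, 2, 2, 2, 2],
  "dp": [
    [0, 0, 0],
    [0, 0, 0],
    [0, 0, 0],
    [0, 0, 0],
    [0, 0, 0],
    [0, 0, 0],
    [3.6, 1.24, 1.6],
    [3.6, 1.24, 1.6],
    [3.6, 1.24, 2],
    [3.6, 1.24, 2],
    [3.6, 1.24, 2.1],
    [3.6, 1.24, 2.1]
  ],
  "turn": [
    [0.0157, 0.101, 0.043],
    [0.0157, 0.101, 0.043],
    [0.0157, 0.101, 0.043],
    [0.0157, 0.101, 0.043],
    [0.0157, 0.101, 0.043],
    [0.0157, 0.101, 0.043],
    [0, 0, 0],
    [0, 0, 0],
    [0, 0, 0],
    [0, 0, 0],
    [0, 0, 0],
    [0, 0, 0]
  ]
}}

```text
time_s: 8.63
position: [0.4452, 0.0601, 0.2021]
tool_rot: [[-0.643, -0.766, 0.001], [-0.766, 0.643, -0.0], [-0.001, -0.001, -1.0]]
ft_force: [1.8, -0.3, -3.0]
grip_width: 0.0244
gripper_force: 60.5
```

```bash
cat >> kin.py <<'E'
def down(y): return Rn.from_euler('z',y,degrees=True).as_matrix()@np.diag([1,-1,-1.])
E
python3 - <<'E'
from kin import *
s=observe();print(s["time_s"],s["position"],np.array(s["q"]).round(1),delta(np.array([.44,.055,.011]),down(230)))
E
```

```text
8.6333 [0.44515843 0.06013265 0.20205077] [  -7.5   13.2   92.3    0.    74.3 -147.5] (array([ 0.74,  0.09, 19.1 ]), array([-0.001,  0.001, -0.   ]))
```

Request:
{"api": "move_arm", "payload": {
  "jaw": [2, 2, 2, 2, 2, 2, 2, 6.5, 6.5, 6.5, 6.5, 6.5],
  "dp": [
    [0.74, 0.09, 4],
    [0, 0, 4],
    [0, 0, 4],
    [0, 0, 4],
    [0, 0, 2.3],
    [0, 0, 0.9],
    [0, 0, 0],
    [0, 0, 0],
    [0, 0, 0],
    [0, 0, 0],
    [0, 0, -3],
    [0, 0, -3]
  ],
  "turn": [
    [0, 0, 0],
    [0, 0, 0],
    [0, 0, 0],
    [0, 0, 0],
    [0, 0, 0],
    [0, 0, 0],
    [0, 0, 0],
    [0, 0, 0],
    [0, 0, 0],
    [0, 0, 0],
    [0, 0, 0],
    [0, 0, 0]
  ]
}}

```text
time_s: 9.63
position: [0.4412, 0.0554, 0.0716]
tool_rot: [[-0.644, -0.765, -0.001], [-0.765, 0.644, 0.0], [0.001, 0.001, -1.0]]
ft_force: [0.6, -0.4, 0.7]
grip_width: 0.0653
gripper_force: 0.0
```

Request:
{"api": "move_arm", "payload": {
  "jaw": [6.5, 6.5, 6.5, 6.5, 6.5, 6.5, 6.5, 6.5, 6.5, 6.5, 6.5, 6.5],
  "dp": [
    [0, 0, -2],
    [0, 0, 0],
    [0, 0, 0],
    [0, 0, 0],
    [0, 0, 0],
    [0, 0, 0],
    [0, 0, 0],
    [0, 0, 0],
    [0, 0, 0],
    [0, 0, 0],
    [0, 0, 0],
    [0, 0, 0]
  ],
  "turn": [
    [0, 0, 0.1],
    [0, 0, 0.121],
    [0, 0, 0.121],
    [0, 0, 0.121],
    [0, 0, 0.121],
    [0, 0, 0.121],
    [0, 0, 0.121],
    [0, 0, 0.121],
    [0, 0, 0.121],
    [0, 0, 0.121],
    [0, 0, 0.121],
    [0, 0, 0.121]
  ]
}}

```text
time_s: 10.63
position: [0.442, 0.0554, 0.0918]
tool_rot: [[-0.844, 0.536, 0.003], [0.536, 0.844, -0.0], [-0.002, 0.001, -1.0]]
ft_force: [0.2, -1.0, -0.5]
grip_width: 0.0651
gripper_force: 0.0
```

Request:
{"api": "move_arm", "payload": {
  "jaw": [6.5, 6.5, 6.5, 6.5, 6.5, 6.5, 6.5, 6.5, 6.5, 6.5, 6.5, 6.5],
  "dp": [
    [0, 0, 0],
    [0, 0, 0],
    [0, 0, 0],
    [0, 0, 0],
    [0, 0, 0],
    [0, 0, 0],
    [0, 0, 0],
    [0, 0, 0],
    [0, 0, 0],
    [0, 0, 0],
    [0, 0, 0],
    [0, 0, 0]
  ],
  "turn": [
    [0, 0, 0.121],
    [0, 0, 0.121],
    [0, 0, 0.121],
    [0, 0, 0.121],
    [0, 0, 0.121],
    [0, 0, 0.121],
    [0, 0, 0.121],
    [0, 0, 0.121],
    [0, 0, 0.121],
    [0, 0, 0.121],
    [0, 0, 0.121],
    [0, 0, 0.121]
  ]
}}

```text
time_s: 11.63
position: [0.442, 0.0554, 0.0918]
tool_rot: [[0.432, 0.902, 0.002], [0.902, -0.432, -0.0], [0.001, 0.002, -1.0]]
ft_force: [1.3, 0.6, 0.1]
grip_width: 0.0649
gripper_force: 0.0
```

```bash
python3 - <<'E'
from kin import *
s=observe();print(s["time_s"],s["position"],np.array(s["q"]).round(1))
im,d=cams.get_image("wrist");W=cloud("wrist",d,s).reshape(-1,3);W=W[~np.isnan(W[:,0])]
Q=W[(np.hypot(W[:,0]-.44,W[:,1]-.055)<.11)&(W[:,2]>.018)&(W[:,2]<.03)]
L=(Q-np.array(s["position"]))@np.array(s["tool_rot"]);L=L[abs(L[:,1])<.03]
print(len(L),np.percentile(L,[1,50,99],axis=0).round(4)); a=L[L[:,0]>.03]; print("yaw in tool deg",np.degrees(np.polyfit(a[:,0],a[:,1],1)[0]),a.mean(0))
for t in(.01,.03,.05,.07):
    b=L[abs(L[:,0]-t)<.008]; 
    if len(b): print(t,np.percentile(b[:,1],[2,98]).round(4))
print(delta(np.array(s["position"]),down(50)))
E
```

```text
11.6333 [0.44197341 0.05538859 0.09177547] [ -8.2  21.3 102.6   0.   56.   17.4]
9190 [[-0.0796 -0.0274  0.0669]
 [ 0.0128  0.0017  0.0687]
 [ 0.0803  0.0277  0.0726]]
yaw in tool deg 12.203840900002875 [0.05644353 0.01310857 0.06908016]
0.01 [-0.0117  0.0148]
0.03 [-0.0062  0.0201]
0.05 [-0.0009  0.0252]
0.07 [0.004  0.0293]
(array([ 0., -0.,  0.]), array([ 0.002, -0.001,  0.244]))
```

Request:
{"api": "move_arm", "payload": {
  "jaw": [6.5, 6.5, 6.5, 6.5, 6.5, 6.5, 2, 2, 2, 2, 2, 2],
  "dp": [
    [0, 0, 0],
    [0, 0, 0],
    [0, -0.1, 3],
    [0, 0, 3],
    [0, 0, 2],
    [0, 0, 0.4],
    [0, 0, 0],
    [0, 0, 0],
    [0, 0, 0],
    [0, 0, 0],
    [0, 0, 0],
    [0, 0, 0]
  ],
  "turn": [
    [0, 0, 0.124],
    [0, 0, 0.122],
    [0, 0, 0],
    [0, 0, 0],
    [0, 0, 0],
    [0, 0, 0],
    [0, 0, 0],
    [0, 0, 0],
    [0, 0, 0],
    [0, 0, 0],
    [0, 0, 0],
    [0, 0, 0]
  ]
}}

```text
time_s: 12.68
position: [0.4418, 0.0559, 0.0083]
tool_rot: [[0.634, 0.773, 0.004], [0.773, -0.634, -0.0], [0.002, 0.003, -1.0]]
ft_force: [-0.4, -0.6, 7.6]
grip_width: 0.0248
gripper_force: 59.5
```

Request:
{"api": "move_arm", "payload": {
  "jaw": [2, 2, 2, 2, 2, 2, 2],
  "dp": [
    [0, 0, -1.5],
    [0, 0, -4],
    [0, 0, -4],
    [0, 0, -4],
    [0, 0, -4],
    [0, 0, -4],
    [0, 0, 0]
  ],
  "turn": [
    [0, 0, 0],
    [0, 0, 0],
    [0, 0, 0],
    [0, 0, 0],
    [0, 0, 0],
    [0, 0, 0],
    [0, 0, 0]
  ]
}}

```text
time_s: 13.27
position: [0.4432, 0.0559, 0.2296]
tool_rot: [[0.633, 0.774, 0.015], [0.774, -0.633, -0.002], [0.008, 0.013, -1.0]]
ft_force: [0.3, -0.7, -2.0]
grip_width: 0.0247
gripper_force: 60.1
```

```bash
cat >> kin.py <<'E'
def barin():
    im,d=cams.get_image("wrist");c,f=K("wrist");T=np.array(c["tool_from_camera"]);v,u=np.mgrid[:400,:640]
    P=(np.stack([(u-c["cx"])/f*d,-(v-c["cy"])/f*d,-d,np.ones_like(d)],-1)@T.T)[...,:3]*1000
    Q=P[(d>0)&(abs(P[...,1])<16)&(P[...,2]<5)&(P[...,2]>-28)&(P[...,0]>15)&(P[...,0]<110)]
    print("end x",np.percentile(Q[:,0],99.5).round(1),"y",np.percentile(Q[:,1],[3,97]).round(1),"top z: near/far",np.median(Q[Q[:,0]<40,2]).round(1),np.median(Q[Q[:,0]>60,2]).round(1))
    return im,d
E
python3 - <<'E'
from kin import *
s=observe();print(s["time_s"],s["position"],np.array(s["q"]).round(1),s["wrist_torque"],np.array(s["tool_rot"])[:,0],s["grip_width"])
barin()
p,R=tgt(60,-36,61.5+60,False);print(p,delta(p,R))
s=observe();print(s["wrist_torque"])
E
```

```text
13.2667 [0.44317092 0.05589165 0.22960501] [-8.1 11.1 90.3  0.  77.8 31.2] [-0.02405486 -0.11479768 -0.01702972] [0.63339596 0.77378585 0.00806362] 0.024725773188901682
end x 83.3 y [-11.9  12. ] top z: near/far -15.0 -14.5
[0.63590486 0.16337641 0.13974092] (array([20.55,  8.12,  8.79]), array([ 0.098,  0.62 , -0.272]))
[ 0.05483709 -0.00432825 -0.02694122]
```

```bash
python3 - <<'E'
from kin import *
s=observe();print(s["wrist_torque"])
p,R=tgt(60,-36,61.5+90,False,(-1.5,0,9));print(p,delta(p,R))
k=np.load("k.npy");q=ik(p,R,10);print([x.round(1) for x in q])
E
```

```text
[ 0.05483709 -0.00432825 -0.02694122]
[0.62941743 0.14809298 0.16599602] (array([18.97,  8.61,  6.16]), array([ 0.098,  0.62 , -0.272]))
[array([-11. ,  29.9,  81.1,  38.9,  66.2,  -3.3])]
```

Request:
{"api": "move_arm", "payload": {
  "jaw": [2, 2, 2, 2, 2, 2, 2, 2, 2, 2, 2, 2],
  "dp": [
    [3.2, 1.44, -0.7],
    [3.2, 1.44, -0.7],
    [3.2, 1.44, -0.7],
    [3.2, 1.44, -0.7],
    [3.2, 1.44, -0.7],
    [3.2, 1.44, -0.7],
    [0, 0, 0],
    [0, 0, 0],
    [0, 0, 0],
    [0, 0, 0],
    [0, 0, 0],
    [0, 0, 0]
  ],
  "turn": [
    [0, 0, 0],
    [0, 0, 0],
    [0, 0, 0],
    [0, 0, 0],
    [0, 0, 0],
    [0, 0, 0],
    [0.0163, 0.1033, -0.0453],
    [0.0163, 0.1033, -0.0453],
    [0.0163, 0.1033, -0.0453],
    [0.0163, 0.1033, -0.0453],
    [0.0163, 0.1033, -0.0453],
    [0.0163, 0.1033, -0.0453]
  ]
}}

```text
time_s: 14.32
position: [0.6288, 0.1495, 0.2631]
tool_rot: [[0.321, 0.92, 0.224], [0.742, -0.391, 0.545], [0.589, -0.009, -0.808]]
ft_force: [0.3, 0.5, -2.9]
grip_width: 0.0248
gripper_force: 60.3
```

```bash
python3 - <<'E'
from kin import *
s=observe();print(s["time_s"],s["position"],np.array(s["q"]).round(1),s["wrist_torque"],np.array(s["tool_rot"]).round(2)[:,0])
p,R=tgt(60,-36,61.5+90,False,(-1.5,0,9));print(p,delta(p,R))
E
```

```text
14.3167 [0.62876926 0.14954723 0.2630905 ] [-10.9  24.7  72.7  36.3  77.4   5.7] [-0.37676181  0.18909891 -0.04800153] [0.32 0.74 0.59]
[0.62941743 0.14809298 0.16599602] (array([-5.81,  0.2 ,  7.78]), array([-0.007, -0.001, -0.005]))
```

Request:
{"api": "move_arm", "payload": {
  "jaw": [2, 2, 2, 2, 2],
  "dp": [
    [-2, 0.1, 2.6],
    [-2, 0.1, 2.6],
    [-1.8, 0, 2.6],
    [0, 0, 0],
    [0, 0, 0]
  ],
  "turn": [
    [-0.007, -0.001, -0.005],
    [0, 0, 0],
    [0, 0, 0],
    [0, 0, 0],
    [0, 0, 0]
  ]
}}

```text
time_s: 14.73
position: [0.6296, 0.1479, 0.1653]
tool_rot: [[0.321, 0.92, 0.225], [0.746, -0.392, 0.539], [0.584, -0.005, -0.812]]
ft_force: [0.8, 0.2, -1.1]
grip_width: 0.0246
gripper_force: 60.3
```

```bash
python3 - <<'E'
from kin import *
s=observe();print(s["time_s"],s["position"],s["wrist_torque"],s["ft_force"])
im,d=barin();save("pics/w3.png",im);np.save("w3.npy",d)
W=cloud("wrist",d,s);np.save("w3W.npy",W)
s=observe();print(s["wrist_torque"],s["ft_force"])
p,R=tgt(60,-36,61.5+90,False,(-1.5,0,9));print(p,delta(p,R))
e,l,n=frame();X=(W-O)@np.c_[e,l,n]*1000
def prof(t0,t1):
    Q=X[(X[...,1]>t0)&(X[...,1]<t1)&(X[...,2]<90)&(X[...,2]>40)];b=np.round(Q[:,0]/4)
    print((t0,t1),[(int(k*4),round(np.median(Q[b==k,2]),1)) for k in np.unique(b) if (b==k).sum()>5])
prof(-8,8);prof(30,42)
# lateral profile at the upper rail and lower
for s0,s1 in((104,112),(-8,4)):
    Q=X[(X[...,0]>s0)&(X[...,0]<s1)&(X[...,2]<90)&(X[...,2]>40)];b=np.round(Q[:,1]/2)
    print((s0,s1),[(int(k*2),round(np.median(Q[b==k,2]),1)) for k in np.unique(b) if (b==k).sum()>3])
E
```

```text
14.7333 [0.62962465 0.14785633 0.16526077] [-0.39348779  0.17251565 -0.01716052] [ 0.82262639  0.23166369 -1.08671195]
end x 82.6 y [-11.8  12.2] top z: near/far -14.9 -14.4
[-0.40674327  0.16982764 -0.02178928] [-0.25716944  0.07848205 -0.92867395]
[0.62941743 0.14809298 0.16599602] (array([-0.09, -0.12,  0.09]), array([ 0.   ,  0.004, -0.002]))
(-8, 8) [(-84, np.float64(59.6)), (-80, np.float64(57.0)), (-76, np.float64(54.0)), (-72, np.float64(51.1)), (-68, np.float64(49.1)), (-64, np.float64(45.4)), (16, np.float64(51.6)), (20, np.float64(49.9)), (24, np.float64(50.1)), (28, np.float64(50.1)), (32, np.float64(49.9)), (36, np.float64(49.9)), (40, np.float64(49.7)), (44, np.float64(50.0)), (48, np.float64(50.1)), (52, np.float64(50.1)), (56, np.float64(49.9)), (60, np.float64(49.9)), (64, np.float64(49.8)), (68, np.float64(49.9)), (72, np.float64(50.0)), (76, np.float64(50.0)), (80, np.float64(49.9)), (84, np.float64(49.9)), (88, np.float64(49.8)), (92, np.float64(49.9)), (96, np.float64(49.8)), (100, np.float64(71.9)), (104, np.float64(72.8)), (108, np.float64(72.9)), (112, np.floa
[... 2567 characters left out ...]
7)), (18, np.float64(71.9)), (20, np.float64(70.3)), (22, np.float64(58.0)), (24, np.float64(57.5)), (26, np.float64(57.6)), (28, np.float64(60.2)), (30, np.float64(62.6)), (32, np.float64(62.6)), (34, np.float64(62.7)), (36, np.float64(62.7)), (38, np.float64(62.5)), (40, np.float64(62.6)), (42, np.float64(62.5)), (44, np.float64(62.6)), (46, np.float64(62.3)), (48, np.float64(57.7)), (50, np.float64(57.5)), (52, np.float64(57.8)), (54, np.float64(64.8)), (56, np.float64(71.6)), (58, np.float64(72.2)), (60, np.float64(72.3)), (62, np.float64(72.7)), (64, np.float64(72.4)), (66, np.float64(72.5)), (68, np.float64(72.4)), (70, np.float64(72.5)), (72, np.float64(72.4)), (74, np.float64(71.5))]
```

View pics/w3.png

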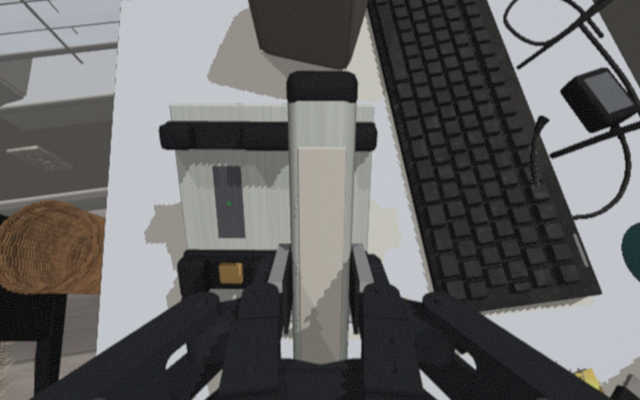

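```bash
python3 - <<'E'
from kin import *
for h in(80,60.5):
    p,R=tgt(57.5,-35,h,False,(-2,0,9.4));print(h,delta(p,R))
E
```

```text
80 (array([-0.27, -0.22,  7.2 ]), array([ 0.   ,  0.004, -0.002]))
60.5 (array([-0.26, -0.22,  9.15]), array([ 0.   ,  0.004, -0.002]))
```

Request:
{"api": "move_arm", "payload": {
  "jaw": [2, 2, 2, 2, 2, 2],
  "dp": [
    [-0.27, -0.22, 1],
    [0, 0, 2.5],
    [0, 0, 2.5],
    [0, 0, 1],
    [0, 0, 0],
    [0, 0, 0]
  ],
  "turn": [
    [0, 0.004, -0.002],
    [0, 0, 0],
    [0, 0, 0],
    [0, 0, 0],
    [0, 0, 0],
    [0, 0, 0]
  ]
}}

```text
time_s: 15.28
position: [0.6438, 0.1846, 0.1092]
tool_rot: [[0.314, 0.921, 0.231], [0.745, -0.39, 0.541], [0.588, 0.002, -0.809]]
ft_force: [-0.7, -0.7, -2.5]
grip_width: 0.0244
gripper_force: 60.3
```

```bash
python3 - <<'E'
from kin import *
s=observe();print(s["time_s"],s["position"],s["ft_force"])
im,d=barin();save("pics/w4.png",im)
for h in(80,60.5):
    p,R=tgt(57.5,-35,h,False,(-2,0,9.4));print(h,delta(p,R))
c,f=K("wrist");T=np.array(c["tool_from_camera"]);v,u=np.mgrid[:400,:640]
P=(np.stack([(u-c["cx"])/f*d,-(v-c["cy"])/f*d,-d,np.ones_like(d)],-1)@T.T)[...,:3]*1000
# lateral profile across upper blocks, tool frame: find block rows
for x0 in(46,52,58):
    Q=P[abs(P[...,0]-x0)<2.5];b=np.round(Q[:,1]/2);print(x0,[(int(k*2),round(np.median(Q[b==k,2]),1)) for k in np.unique(b) if abs(k)<50 and (b==k).sum()>3])
Q=P[(abs(P[...,1]-36)<22)|(abs(P[...,1]+36)<22)]
Q=P[(abs(P[...,1]+22)<3)&(P[...,2]<40)];b=np.round(Q[:,0]/3);print("along",[(int(k*3),round(np.median(Q[b==k,2]),1)) for k in np.unique(b) if (b==k).sum()>3])
E
```

```text
15.2833 [0.64384949 0.1846059  0.10923612] [-0.72582308 -0.70037655 -2.53592139]
end x 82.6 y [-11.8  12.2] top z: near/far -14.9 -14.4
80 (array([-0.05, -0.04,  0.27]), array([ 0.002, -0.001,  0.002]))
60.5 (array([-0.05, -0.05,  2.22]), array([ 0.002, -0.001,  0.002]))
46 [(-98, np.float64(19.1)), (-96, np.float64(19.0)), (-94, np.float64(19.0)), (-92, np.float64(19.2)), (-90, np.float64(20.1)), (-88, np.float64(26.3)), (-86, np.float64(33.0)), (-84, np.float64(33.0)), (-82, np.float64(32.8)), (-80, np.float64(33.1)), (-78, np.float64(33.0)), (-76, np.float64(32.8)), (-74, np.float64(32.7)), (-72, np.float64(32.8)), (-70, np.float64(32.8)), (-68, np.float64(32.9)), (-66, np.float64(32.8)), (-64, np.float64(32.9)), (-62, np.float64(32.9)), (-60, np.float64(32.6)), (-58, np.float64(32.6)), (-54, np.float64(21.0)), (-52, np.float64(19.5)), (-50, np.float64(18.9)), (-48, np.float64(18.6)), (-46, np.float64(18.7)), (-44, np.float64(18.5)), (-42, np.float64(18.6)), (-40, np.float64(18.4)), (-38, np.float64(18.6)), (-36, np.float64(18.7)), (-34, np.float64(18.7)), (-32, np.float64(18.7)),
[... 5011 characters left out ...]
), (80, np.float64(173.1)), (82, np.float64(168.4)), (84, np.float64(166.5)), (86, np.float64(164.5)), (88, np.float64(158.9)), (90, np.float64(156.7)), (92, np.float64(155.5)), (94, np.float64(155.5)), (96, np.float64(156.0)), (98, np.float64(155.1))]
along [(-72, np.float64(18.6)), (-69, np.float64(18.7)), (-66, np.float64(18.6)), (-63, np.float64(18.7)), (-60, np.float64(18.5)), (-57, np.float64(18.6)), (6, np.float64(-19.1)), (9, np.float64(-82.9)), (12, np.float64(-50.1)), (15, np.float64(-75.0)), (18, np.float64(-77.6)), (39, np.float64(21.1)), (42, np.float64(19.0)), (45, np.float64(18.6)), (48, np.float64(18.6)), (51, np.float64(18.5)), (54, np.float64(18.9)), (57, np.float64(26.7))]
```

View pics/w4.png

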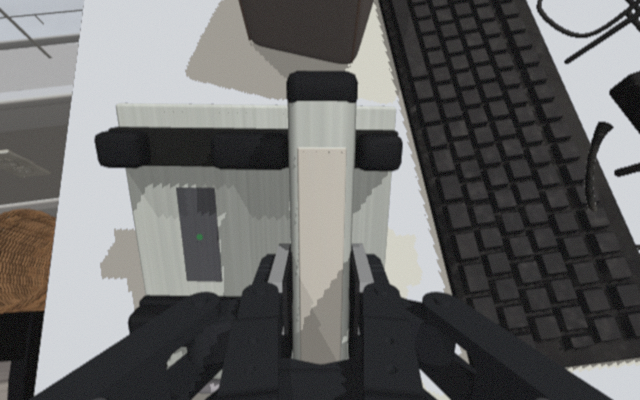

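Request:
{"api": "move_arm", "payload": {
  "jaw": [2, 2, 2, 2, 4.5, 4.5, 4.5, 4.5, 4.5],
  "dp": [
    [0, 0.08, 1],
    [0, 0, 0.8],
    [0, 0, 0.3],
    [0, 0, 0],
    [0, 0, 0],
    [0, 0, 0],
    [0, 0, 0],
    [0, 0, 0],
    [0, 0, 0]
  ],
  "turn": [
    [0, 0, 0],
    [0, 0, 0],
    [0, 0, 0],
    [0, 0, 0],
    [0, 0, 0],
    [0, 0, 0],
    [0, 0, 0],
    [0, 0, 0],
    [0, 0, 0]
  ]
}}

```text
time_s: 16.08
position: [0.6493, 0.1954, 0.0917]
tool_rot: [[0.315, 0.921, 0.231], [0.745, -0.391, 0.541], [0.588, 0.001, -0.809]]
ft_force: [-1.0, 0.0, -1.7]
grip_width: 0.0451
gripper_force: 0.0
```

```bash
python3 - <<'E'
from kin import *
s=observe();print(s["time_s"],s["position"],s["ft_force"],s["grip_width"])
barin()
E
```

```text
16.0833 [0.64930074 0.19539681 0.09167355] [-1.02084985  0.01845972 -1.6532282 ] 0.04512280476041318
end x 78.1 y [-12.  12.] top z: near/far -13.4 -12.8
```

Request:
{"api": "move_arm", "payload": {
  "jaw": [4.5, 4.5, 4.5, 4.5, 4.5],
  "dp": [
    [0, 0, -2],
    [0, 0, -4],
    [0, 0, -4],
    [0, 0, -4],
    [0, 0, -2]
  ],
  "turn": [
    [0, 0, 0],
    [0, 0, 0],
    [0, 0, 0],
    [0, 0, 0],
    [0, 0, 0]
  ]
}}

```text
time_s: 16.55
position: [0.6125, 0.1069, 0.2248]
tool_rot: [[0.314, 0.92, 0.235], [0.745, -0.392, 0.54], [0.588, 0.006, -0.808]]
ft_force: [0.9, 0.2, 0.8]
grip_width: 0.0451
gripper_force: 0.0
```

```bash
cat > chk.py <<'E'
from kin import *
import sys
s=observe();print(s["time_s"],s["position"],np.array(s["q"]).round(1))
im,d=cams.get_image("wrist");save(f"pics/{sys.argv[1]}.png",im);W=cloud("wrist",d,s)
e,l,n=frame();X=(W-O)@np.c_[e,l,n]*1000
for t in(-35,37):
    Q=X[(abs(X[...,1]-t)<9)&(X[...,2]<95)&(X[...,2]>40)];b=np.round(Q[:,0]/5);print(t,[(int(k*5),round(np.median(Q[b==k,2]),1)) for k in np.unique(b) if (b==k).sum()>3])
    Q=Q[Q[:,2]>77]
    if len(Q)>200: print("bar s range",np.percentile(Q[:,0],[.5,99.5]).round(1),"tilt deg",np.degrees(np.polyfit(Q[:,0],Q[:,2],1)[0]).round(2))
E
python3 chk.py w5
```

```text
16.55 [0.61253801 0.10685661 0.224819  ] [-15.6  24.8  79.2  37.3  74.1  -2.6]
-35 [(-130, np.float64(92.1)), (-125, np.float64(89.6)), (-120, np.float64(86.0)), (-115, np.float64(82.6)), (-110, np.float64(78.7)), (-105, np.float64(75.1)), (-100, np.float64(71.4)), (-95, np.float64(67.8)), (-90, np.float64(64.0)), (-85, np.float64(60.3)), (-80, np.float64(56.9)), (-75, np.float64(53.4)), (-70, np.float64(49.7)), (-65, np.float64(46.0)), (-60, np.float64(42.9)), (-55, np.float64(46.0)), (-40, np.float64(73.5)), (-35, np.float64(74.4)), (-30, np.float64(83.2)), (-25, np.float64(83.6)), (-20, np.float64(83.3)), (-15, np.float64(83.2)), (-10, np.float64(83.4)), (-5, np.float64(83.6)), (0, np.float64(83.9)), (5, np.float64(84.0)), (10, np.float64(83.7)), (15, np.float64(83.8)), (20, np.float64(83.8)), (25, np.float64(83.7)), (30, np.float64(83.8)), (35, np.float64(83.6)), (40, np.float64(83.7)), (45, np.float64(83.7)), (50, np.float64(83.9)), (55, np.float64(83.9)), (60, np.float64(83.8)), (65, np.float64(83.7)), (70, np.float64(83.8)), (75, np.float64(83.7)), (80, np.float64(83.7)), (85,
[... 415 characters left out ...]
-10, np.float64(58.6)), (-5, np.float64(62.5)), (0, np.float64(62.6)), (5, np.float64(61.9)), (10, np.float64(57.6)), (15, np.float64(55.5)), (20, np.float64(49.9)), (25, np.float64(49.8)), (30, np.float64(50.2)), (35, np.float64(50.2)), (40, np.float64(50.0)), (45, np.float64(50.0)), (50, np.float64(50.0)), (55, np.float64(50.1)), (60, np.float64(50.2)), (65, np.float64(50.0)), (70, np.float64(50.1)), (75, np.float64(50.1)), (80, np.float64(50.1)), (85, np.float64(49.7)), (90, np.float64(49.4)), (95, np.float64(49.5)), (100, np.float64(58.3)), (105, np.float64(58.6)), (110, np.float64(58.4)), (115, np.float64(58.5)), (120, np.float64(49.7)), (125, np.float64(49.6)), (130, np.float64(49.4))]
```

View pics/w5.png

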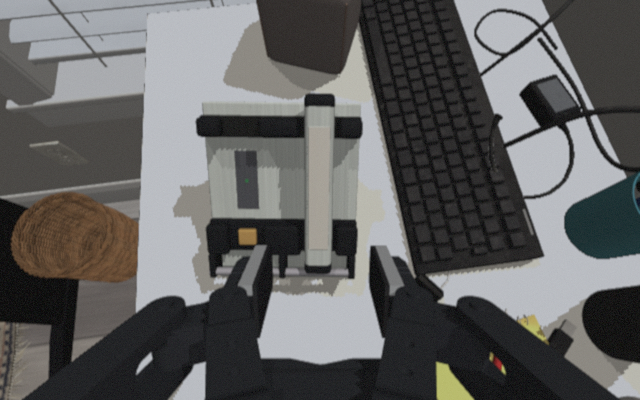

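```bash
python3 - <<'E'
from kin import *
s=observe();p0=np.array(s["position"]);R=down(41)
print(delta(p0,R)[1]);
print((R.T@(np.array([.4905,-.081,.10])-p0)*100).round(2))
E
```

```text
[-0.133 -0.621  0.439]
[-21.51   6.05  12.67]
```

Request:
{"api": "move_arm", "payload": {
  "jaw": [5, 6, 6.5, 6.5, 6.5, 6.5, 6.5, 6.5, 6.5, 6.5, 6.5, 6.5],
  "dp": [
    [0, 0, 0],
    [0, 0, 0],
    [0, 0, 0],
    [0, 0, 0],
    [0, 0, 0],
    [0, 0, 0],
    [0, 0, 0],
    [-3.6, 1.0, 1],
    [-3.6, 1.0, 2],
    [-3.6, 1.0, 2],
    [-3.6, 1.0, 2],
    [-3.6, 1.0, 2]
  ],
  "turn": [
    [-0.019, -0.0887, 0.0627],
    [-0.019, -0.0887, 0.0627],
    [-0.019, -0.0887, 0.0627],
    [-0.019, -0.0887, 0.0627],
    [-0.019, -0.0887, 0.0627],
    [-0.019, -0.0887, 0.0627],
    [-0.019, -0.0887, 0.0627],
    [0, 0, 0],
    [0, 0, 0],
    [0, 0, 0],
    [0, 0, 0],
    [0, 0, 0]
  ]
}}

```text
time_s: 17.6
position: [0.5091, -0.0455, 0.1316]
tool_rot: [[0.752, 0.659, -0.008], [0.659, -0.752, 0.003], [-0.005, -0.008, -1.0]]
ft_force: [1.6, -0.9, -0.2]
grip_width: 0.0647
gripper_force: 0.0
```

```bash
cat >> kin.py <<'E'
def barunder(c):
    s=observe();im,d=cams.get_image("wrist");W=cloud("wrist",d,s).reshape(-1,3);W=W[~np.isnan(W[:,0])]
    Q=W[(np.hypot(W[:,0]-c[0],W[:,1]-c[1])<.11)&(W[:,2]>.016)&(W[:,2]<.032)].astype(np.float32)
    r=cv2.minAreaRect(Q[:,:2]);v=np.linalg.eigh(np.cov(Q[:,:2].T))[1][:,1];print("rect",np.round(r[0],4),np.round(r[1],4),"yaw",np.degrees(np.arctan2(v[1],v[0]))%180,"rectang",r[2],"z",np.median(Q[:,2]))
    return im
E
python3 - <<'E'
from kin import *
s=observe();print(s["time_s"],s["position"],np.array(s["q"]).round(1))
barunder((.4905,-.081));print(delta(np.array([.4905,-.081,.008]),down(41)))
E
```

```text
17.6 [ 0.50911671 -0.04551645  0.13158818] [-18.4  23.9  89.2  -0.   67.4  30.4]Traceback (most recent call last):
  File "<stdin>", line 3, in <module>
  File "kin.py", line 33, in barunder
    r=cv2.minAreaRect(Q[:,:2]);v=np.linalg.eigh(np.cov(Q[:,:2].T))[1][:,1];print("rect",np.round(r[0],4),np.round(r[1],4),"yaw",np.degrees(np.arctan2(v[1],v[0]))%180,"rectang",r[2],"z",np.median(Q[:,2]))
cv2.error: OpenCV(4.12.0) /io/opencv/modules/imgproc/src/convhull.cpp:143: error: (-215:Assertion failed) total >= 0 && (depth == CV_32F || depth == CV_32S) in function 'convexHull'
```

```bash
python3 - <<'E'
from kin import *
print(delta(np.array([.4908,-.081,.008]),down(41.1)))
E
```

```text
(array([-3.  ,  1.67, 11.99]), array([-0.014,  0.011, -0.001]))
```

Request:
{"api": "move_arm", "payload": {
  "jaw": [6.5, 6.5, 6.5, 6.5, 6.5, 6.5, 2, 2, 2, 2, 2, 2],
  "dp": [
    [-3, 1.67, 1],
    [0, 0, 3.5],
    [0, 0, 3.5],
    [0, 0, 2.6],
    [0, 0, 1.2],
    [0, 0, 0.3],
    [0, 0, 0],
    [0, 0, 0],
    [0, 0, 0],
    [0, 0, 0],
    [0, 0, 0],
    [0, 0, 0]
  ],
  "turn": [
    [-0.014, 0.011, -0.001],
    [0, 0, 0],
    [0, 0, 0],
    [0, 0, 0],
    [0, 0, 0],
    [0, 0, 0],
    [0, 0, 0],
    [0, 0, 0],
    [0, 0, 0],
    [0, 0, 0],
    [0, 0, 0],
    [0, 0, 0]
  ]
}}

```text
time_s: 18.65
position: [0.5003, -0.0773, 0.013]
tool_rot: [[0.752, 0.659, 0.011], [0.659, -0.752, -0.001], [0.007, 0.008, -1.0]]
ft_force: [-0.2, -0.0, 6.4]
grip_width: 0.0241
gripper_force: 59.6
```

Request:
{"api": "move_arm", "payload": {
  "jaw": [2, 2, 2, 2, 2, 2, 2, 2, 2, 2],
  "dp": [
    [0, 0, -1.5],
    [0, 0, -4],
    [0, 0, -4],
    [0, 0, -1.5],
    [0, 0, 0],
    [0, 0, 0],
    [0, 0, 0],
    [0, 0, 0],
    [0, 0, 0],
    [0, 0, 0]
  ],
  "turn": [
    [0, 0, 0],
    [0, 0, 0],
    [0, 0, 0],
    [0, 0, 0],
    [0, 0, 0],
    [0, 0, 0],
    [0, 0, 0],
    [0, 0, 0],
    [0, 0, 0],
    [0, 0, 0]
  ]
}}

```text
time_s: 19.48
position: [0.4984, -0.0771, 0.1207]
tool_rot: [[0.752, 0.659, 0.007], [0.659, -0.752, -0.0], [0.005, 0.005, -1.0]]
ft_force: [-0.2, -0.3, -1.9]
grip_width: 0.024
gripper_force: 59.7
```

```bash
python3 - <<'E'
from kin import *
T=[]
for i in range(6):
    s=observe();T.append(s["wrist_torque"]);cams.get_image("wrist") if i else barin()
T=np.array(T);x=np.array(s["tool_rot"])[:,0];print(s["time_s"],s["position"],np.array(s["tool_rot"]).round(3).tolist());print(T.round(3),T.mean(0))
t=T.mean(0);print("delta along tool x (m)",(x[0]*t[1]-x[1]*t[0])/2.16)
E
```

```text
end x 76.4 y [-11.7  12.2] top z: near/far -10.2 -9.7
19.7333 [ 0.49872567 -0.07719841  0.12143686] [[0.752, 0.659, 0.009], [0.659, -0.752, -0.001], [0.006, 0.006, -1.0]]
[[ 0.063 -0.122  0.037]
 [ 0.074 -0.128  0.017]
 [-0.019 -0.038  0.009]
 [ 0.058 -0.125  0.044]
 [ 0.04  -0.124  0.021]
 [ 0.092 -0.072  0.017]] [ 0.05133255 -0.10139844  0.02395416]
delta along tool x (m) -0.05096763742241395
```

```bash
python3 - <<'E'
from kin import *
s=observe();p0=np.array(s["position"]);R0=np.array(s["tool_rot"])
p,R=tgt(60,37,150,False,(-8.2,.2,14.1));print(p,delta(p,R)[1],[x.round(1) for x in ik(p,R,8)])
print((R0.T@(np.array([p[0],p[1],.27])-p0)*100).round(2))
E
```

```text
[0.5633276  0.1797362  0.17284664] [ 0.149  0.613 -0.432] [array([-8.8, 23.8, 91. , 40.2, 62. , -4.3])]
[ 21.88 -14.98 -14.81]
```

Request:
{"api": "move_arm", "payload": {
  "jaw": [2, 2, 2, 2, 2, 2, 2, 2, 2, 2, 2, 2],
  "dp": [
    [0, 0, -3],
    [0, 0, -4],
    [0, 0, -4],
    [0, 0, -3.8],
    [3.12, -2.14, 0],
    [3.12, -2.14, 0],
    [3.12, -2.14, 0],
    [3.12, -2.14, 0],
    [3.12, -2.14, 0],
    [3.12, -2.14, 0],
    [3.12, -2.14, 0],
    [0, 0, 0]
  ],
  "turn": [
    [0, 0, 0],
    [0, 0, 0],
    [0, 0, 0],
    [0, 0, 0],
    [0, 0, 0],
    [0, 0, 0],
    [0, 0, 0],
    [0, 0, 0],
    [0, 0, 0],
    [0, 0, 0],
    [0, 0, 0],
    [0, 0, 0]
  ]
}}

```text
time_s: 20.78
position: [0.5632, 0.1851, 0.2692]
tool_rot: [[0.748, 0.663, 0.009], [0.663, -0.749, 0.001], [0.007, 0.005, -1.0]]
ft_force: [0.2, 0.5, -2.3]
grip_width: 0.0244
gripper_force: 59.9
```

Request:
{"api": "move_arm", "payload": {
  "jaw": [2, 2, 2, 2, 2, 2, 2, 2, 2],
  "dp": [
    [0, 0, 0],
    [0, 0, 0],
    [0, 0, 0],
    [0, 0, 0],
    [0, 0, 0],
    [0, 0, 0],
    [0, 0, 0],
    [0, 0, 0],
    [0, 0, 0]
  ],
  "turn": [
    [0.0213, 0.0876, -0.0617],
    [0.0213, 0.0876, -0.0617],
    [0.0213, 0.0876, -0.0617],
    [0.0213, 0.0876, -0.0617],
    [0.0213, 0.0876, -0.0617],
    [0.0213, 0.0876, -0.0617],
    [0.0213, 0.0876, -0.0617],
    [0, 0, 0],
    [0, 0, 0]
  ]
}}

```text
time_s: 21.53
position: [0.5629, 0.1786, 0.2695]
tool_rot: [[0.321, 0.919, 0.229], [0.744, -0.394, 0.539], [0.586, -0.003, -0.811]]
ft_force: [0.2, 0.1, -2.0]
grip_width: 0.0244
gripper_force: 59.9
```

```bash
python3 - <<'E'
from kin import *
s=observe();print(s["time_s"],s["position"],np.array(s["q"]).round(1));barin()
for h in (150,110,83):
    p,R=tgt(58,37,h,False,(-8.2,.2,14.1));print(p,delta(p,R))
E
```

```text
21.5333 [0.56290478 0.17859155 0.26946862] [-8.9 17.8 82.3 36.3 73.6  5.7]
end x 75.7 y [-11.5  12.5] top z: near/far -10.1 -9.5
[0.56269539 0.1782468  0.17167107] (array([-5.85,  0.02,  7.91]), array([ 0.001,  0.002, -0.003]))
[0.57188203 0.19988916 0.13931039] (array([-5.840e+00,  1.000e-02,  1.191e+01]), array([ 0.001,  0.002, -0.003]))
[0.57808301 0.21449776 0.11746693] (array([-5.830e+00,  1.000e-02,  1.461e+01]), array([ 0.001,  0.002, -0.003]))
```

Request:
{"api": "move_arm", "payload": {
  "jaw": [2, 2, 2, 2, 2, 2, 2, 2],
  "dp": [
    [-2, 0, 2],
    [-2, 0, 2.5],
    [-1.84, 0, 3],
    [0, 0, 3],
    [0, 0, 2.5],
    [0, 0, 1.4],
    [0, 0, 0],
    [0, 0, 0]
  ],
  "turn": [
    [0.001, 0.002, -0.003],
    [0, 0, 0],
    [0, 0, 0],
    [0, 0, 0],
    [0, 0, 0],
    [0, 0, 0],
    [0, 0, 0],
    [0, 0, 0]
  ]
}}

```text
time_s: 22.25
position: [0.5777, 0.2152, 0.1195]
tool_rot: [[0.312, 0.922, 0.228], [0.745, -0.387, 0.543], [0.589, 0.0, -0.808]]
ft_force: [0.6, 0.3, -2.6]
grip_width: 0.0242
gripper_force: 60.0
```

```bash
python3 - <<'E'
from kin import *
s=observe();print(s["time_s"],s["position"],s["ft_force"])
im,d=barin();save("pics/w6.png",im)
p,R=tgt(57.5,37,60.5,False,(-8.2,.2,14.1));print(delta(p,R))
c,f=K("wrist");T=np.array(c["tool_from_camera"]);v,u=np.mgrid[:400,:640]
P=(np.stack([(u-c["cx"])/f*d,-(v-c["cy"])/f*d,-d,np.ones_like(d)],-1)@T.T)[...,:3]*1000
for x0 in(36,42,48):
    Q=P[(abs(P[...,0]-x0)<2.5)&(abs(P[...,1])<60)];b=np.round(Q[:,1]/2);print(x0,[(int(k*2),int(round(np.median(Q[b==k,2])))) for k in np.unique(b) if (b==k).sum()>3])
Q=P[(abs(P[...,1]-26)<4)&(P[...,2]<60)];b=np.round(Q[:,0]/2);print("along",[(int(k*2),int(round(np.median(Q[b==k,2])))) for k in np.unique(b) if (b==k).sum()>3 and k>12])
E
```

```text
22.25 [0.57765926 0.21516593 0.11945956] [ 0.553247    0.32531797 -2.56133759]
end x 75.7 y [-11.6  12.5] top z: near/far -10.1 -9.5
(array([-0.22,  0.02,  2.47]), array([-0.001, -0.002,  0.004]))
36 [(-36, 28), (-34, 27), (-32, 26), (-30, 26), (-28, 26), (-26, 26), (-24, 26), (-22, 27), (-20, 26), (-18, 27), (-16, 28), (-12, -8), (-10, -9), (-8, -10), (-6, -10), (-4, -10), (-2, -10), (0, -10), (2, -10), (4, -10), (6, -10), (8, -10), (10, -9), (12, -8), (14, -6), (18, 38), (20, 27), (22, 26), (24, 26), (26, 26), (28, 26), (30, 26), (32, 26), (34, 26), (36, 26), (38, 25), (40, 25), (42, 26), (44, 26), (46, 26), (48, 25), (50, 25), (52, 25), (54, 26), (56, 27)]
42 [(-36, 28), (-34, 27), (-32, 26), (-30, 26), (-28, 26), (-26, 26), (-24, 26), (-22, 26), (-20, 26), (-18, 26), (-16, 28), (-12, -8), (-10, -9), (-8, -10), (-6, -10), (-4, -10), (-2, -10), (0, -10), (2, -10), (4, -10), (6, -10), (8, -10), (10, -10), (12, -8), (14, -6), (18, 39), (20, 28), (22, 26), (24, 25), (26, 26), (28, 25), (30, 26), (32, 25), (34, 25), (36, 25), (38, 26), (40, 25), (42, 25), (44, 25), (46, 25), (48, 25), (50, 25), (52, 25), (54, 26), (56, 26)]
48 [(-36, 29), (-34, 28), (-32, 28), (-30, 27), (-28, 28), (-26, 28), (-24, 28), (-22, 28), (-20, 28), (-18, 28), (-16, 29), (-12, -8), (-10, -9), (-8, -10), (-6, -10), (-4, -10), (-2, -10), (0, -10), (2, -10), (4, -10), (6, -10), (8, -10), (10, -10), (12, -8), (14, -6), (18, 40), (20, 38), (22, 29), (24, 29), (26, 28), (28, 29), (30, 28), (32, 29), (34, 29), (36, 29), (38, 29), (40, 29), (42, 29), (44, 30), (46, 28), (48, 29), (50, 30), (52, 30), (54, 28), (56, 40), (58, 40), (60, 39)]
along [(26, 49), (28, 49), (32, 28), (34, 26), (36, 26), (38, 26), (40, 25), (42, 26), (44, 26), (46, 26), (48, 27), (50, 40), (52, 48), (54, 49), (56, 49), (58, 49), (60, 49), (62, 50)]
```

Request:
{"api": "move_arm", "payload": {
  "jaw": [2, 2, 2, 2, 4.5, 4.5, 4.5, 4.5, 4.5],
  "dp": [
    [-0.1, 0.13, 0.8],
    [0, 0, 1.1],
    [0, 0, 0.5],
    [0, 0, 0],
    [0, 0, 0],
    [0, 0, 0],
    [0, 0, 0],
    [0, 0, 0],
    [0, 0, 0]
  ],
  "turn": [
    [0, 0, 0],
    [0, 0, 0],
    [0, 0, 0],
    [0, 0, 0],
    [0, 0, 0],
    [0, 0, 0],
    [0, 0, 0],
    [0, 0, 0],
    [0, 0, 0]
  ]
}}

```text
time_s: 23.05
position: [0.5842, 0.2259, 0.0996]
tool_rot: [[0.313, 0.922, 0.23], [0.744, -0.388, 0.543], [0.59, 0.001, -0.807]]
ft_force: [0.7, 0.1, -0.6]
grip_width: 0.0448
gripper_force: 0.0
```

```bash
python3 - <<'E'
from kin import *
s=observe();print(s["time_s"],s["position"],s["ft_force"],s["grip_width"])
barin()
E
```

```text
23.05 [0.58415236 0.22592292 0.09963866] [ 0.66421908  0.10026538 -0.61910876] 0.04479805899288234
end x 72.0 y [-11.9  12.1] top z: near/far -7.9 -7.3
```

Request:
{"api": "move_arm", "payload": {
  "jaw": [4.5, 4.5, 4.5, 4.5, 4.5, 4.5],
  "dp": [
    [0, 0, -2],
    [0, 0, -4],
    [0, 0, -4],
    [0, 0, -4],
    [-1, -2, -2],
    [0, 0, 0]
  ],
  "turn": [
    [0, 0, 0],
    [0, 0, 0],
    [0, 0, 0],
    [0, 0, 0],
    [0, 0, 0],
    [0, 0, 0]
  ]
}}

```text
time_s: 23.6
position: [0.5241, 0.1379, 0.2255]
tool_rot: [[0.312, 0.921, 0.233], [0.745, -0.389, 0.542], [0.59, 0.005, -0.807]]
ft_force: [0.3, 0.3, 0.4]
grip_width: 0.0449
gripper_force: 0.0
```

```bash
sed -i 's/<95/<92/' chk.py; python3 chk.py w7
```

```text
23.6 [0.52410875 0.13792968 0.22548522] [-14.9  16.3  92.8  38.5  69.8  -5.4]
-35 [(-40, np.float64(73.4)), (-35, np.float64(74.7)), (-30, np.float64(83.4)), (-25, np.float64(83.6)), (-20, np.float64(83.3)), (-15, np.float64(83.5)), (-10, np.float64(83.4)), (-5, np.float64(83.6)), (0, np.float64(83.7)), (5, np.float64(83.9)), (10, np.float64(84.0)), (15, np.float64(83.9)), (20, np.float64(83.9)), (25, np.float64(84.0)), (30, np.float64(83.7)), (35, np.float64(84.0)), (40, np.float64(84.0)), (45, np.float64(84.1)), (50, np.float64(84.0)), (55, np.float64(83.9)), (60, np.float64(83.9)), (65, np.float64(84.0)), (70, np.float64(83.8)), (75, np.float64(83.9)), (80, np.float64(83.8)), (85, np.float64(83.8)), (90, np.float64(84.0)), (95, np.float64(83.6)), (100, np.float64(83.9)), (105, np.float64(84.0)), (110, np.float64(83.7)), (115, np.float64(83.2)), (120, np.float64(83.3)), (125, np.float64(83.1)), (130, np.float64(83.5)), (135, np.float64(83.1)), (140, np.float64(79.6))]
bar s range [-29.3 136.9] tilt deg -0.14
37 [(-130, np.float64(91.4)), (-125, np.float64(89.6)), (-120, np.float64(
[... 581 characters left out ...]
 (10, np.float64(83.4)), (15, np.float64(83.3)), (20, np.float64(83.3)), (25, np.float64(83.4)), (30, np.float64(83.3)), (35, np.float64(83.3)), (40, np.float64(83.3)), (45, np.float64(83.3)), (50, np.float64(83.3)), (55, np.float64(83.2)), (60, np.float64(83.3)), (65, np.float64(83.3)), (70, np.float64(83.2)), (75, np.float64(83.2)), (80, np.float64(83.3)), (85, np.float64(83.2)), (90, np.float64(83.2)), (95, np.float64(83.2)), (100, np.float64(83.1)), (105, np.float64(83.2)), (110, np.float64(83.2)), (115, np.float64(82.6)), (120, np.float64(82.6)), (125, np.float64(82.6)), (130, np.float64(82.6)), (135, np.float64(82.7)), (140, np.float64(79.7))]
bar s range [-127.4  138.2] tilt deg -0.38
```

View pics/w7.png

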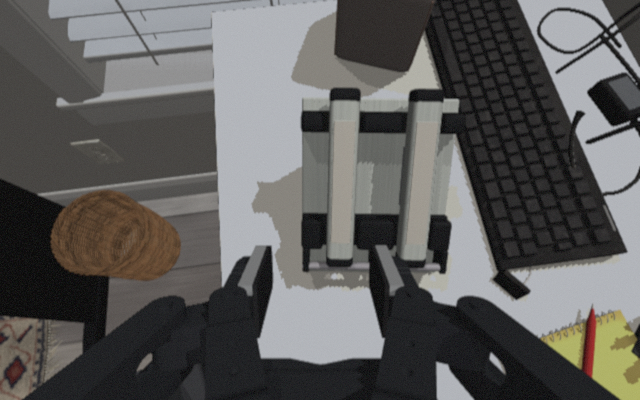

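Both bars lie flat against the rod, at pixels (340,265) and (418,265). They are parallel to the deck, so both contacts are in.

```bash
python3 -c "
from rig import ticket; print(ticket.close_job())"
```

```text
the job is handed in; nothing more can be done
None
```

I docked both light bars against the stop rod, strip up and battery ends down, and handed the job in at about 24 s. The last wrist view shows both lying flat, so both contacts look pushed in, but I had no direct contact reading and close_job returned no verdict.

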